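# Unstack the sample set and lay out the cupping station

### The arm

A 6-joint arm with a two-finger parallel gripper is mounted at the origin on the work surface. World frame = base frame: x ahead of the robot, y to its left, z up, the work surface at z = 0. Lengths are in m, angles in rad, forces in N, time in s.
With the tool pointing down it reaches from about 0.35 to 0.775 m from the base axis. Payload 7.3 kg.
Tool frame: the origin (TCP) lies at the very end of the fingers, on their centre line; the grasp point (between the pads) lies 19 mm behind it; z points along the fingers, y is the direction in which the jaws open and shut (so a half turn about z gives the same grasp; the last joint's range is limited). The gripper opens to 92 mm and grips with 3 to 60 N. Pads are 19 mm wide; open, the fingers measure 130 mm over their backs; the gripper's body (75 mm by 190 mm) begins 47 mm behind the grasp point.
Start: joints at [1.146, 0.342, 1.524, -0, 1.275, -0.146], TCP at [0.144, 0.505, 0.227] pointing down, gripper open.
Joint ranges: [-2.53, 2.53], [-0.77, 2.02], [0.04, 2.7], [-1, 4.14], [0.28, 2.66], [-3.11, 3.11]. Speed limits (rad/s): [2.57, 2.57, 3.14, 3.14, 3.14, 3.14].

### API

Orientations are given as [roll, pitch, yaw] about the fixed x, y, z axes, in that order (R = Rz(yaw) Ry(pitch) Rx(roll)).
In Python, from cell import monitor, eyes, order gives the robot as it stands. The module is installed in compiled form; this text tells all that it offers.
- The arm moves only by the tool carry_out, never from a script. Its argument "targets" is a list of rows, each a list of 2 entries, a list of its own where there are three numbers: the shift along the tool's x, y, z in m, then the turn about the tool's z in rad. In form: [[[dx, dy, dz], twist], ...]. A call has 1 to 10 rows; each row shifts and turns the pose as measured when the row begins, along the tool's axes as they then stand; what a row does not reach is not made up. A row lasts 1/8 s, in which the tool goes at most 62.5 mm and 10.7 degrees, less where a joint would pass 70% of its speed; a pose out of reach is approached as far as the arm can. A call is refused whole if a number of a shift passes 0.0625 or a number of a turn 0.188, either way. A call with a gripper value outside its range is refused whole. "fingers" is the closure, from 0 (fully open) to 1 (shut), set as the call begins (left out, the last holds). The fingers move at their own pace and stop on an object; "grip_force" is the grip in N (left out, the last holds). Time passes only in rows, so rows that do not move let the fingers close. It gives the time, the measured TCP pose, the force and the opening at its end, in the units of the state.
- monitor.observe(): the state, without advancing time (a new reading comes with each control period).
- eyes.read_camera(name): name is "scene" or "top" or "wrist"; returns the picture (400x640x3 uint8, red, green, blue); there is no depth.
- eyes.camera_info(name): a dict with "K" (3x3 intrinsics, pixels), "rvec" (rotation vector, rad) and "tvec" (3), from world to camera coordinates, as OpenCV has them. Camera axes: x right, y down, z forward; pixel columns grow to the right and rows downward; lengths in m; the calibration is good to about 2 mm. The wrist camera is an equidistant fisheye: a pixel r from the principal point sees the ray r / f radians off the axis. A picture is of the moment at which its call begins: read the wrist's pose just before it. camera_info takes no time and is no camera call; for the wrist camera it gives the pose at the moment of the call.
- order.hand_in(): hands the job in, once; it reports no verdict.
The state is a dict: "time": time; "qpos": joint angles; "qvel": joint speeds; "joint_efforts": joint torques, N m; "tool_pos": TCP position; "tool_rot": TCP orientation; "contact_force": force on the tool from outside, world axes, zero at the start; "torque": the same for the moment, N m; "opening": finger opening in m.
Only numpy, scipy, OpenCV 4.12 (cv2) and the standard library are available. Lean on these libraries where they do the work, as an engineer would, in place of code of your own. Each camera call takes 0.05 s, during which the arm holds its last target.

### The job

Take the stack of sample things apart and set each on its own place: the brass weight in the middle of the scale's round pan, the small black jar in the round well of the dark wooden block, the square steel tin in the middle of the square metal tray, and the white tub in the middle of the round grey coaster. Keep all four upright the whole time, leave them standing released and at rest, and do not push or knock over the two empty tasting glasses.

Things in the scene. Friction and masses are not known exactly. Their poses are not given: they have to be found in the camera images.
- weight: brass calibration weight, top of the stack: a round body 26 mm in diameter and 27 mm high, then a narrow neck and an 18 mm wide knob, 37 mm high in all, about 130 g. Origin at the centre of its underside, z up.
- jar: small black lidded jar, a plain closed cylinder 37 mm in diameter and 44 mm high, about 70 g, second from the top: it stands on the tin's lid and carries the weight. Origin at the centre of its underside, z up.
- tin: closed square steel tin 46 x 46 mm and 42 mm high, about 150 g, third from the top: it stands on the tub and carries the jar. Origin at the centre of its underside; x and y square to its sides, z up.
- tub: small white lidded tub (the wider 92 mm ones at the table's far edge are not meant), a plain closed cylinder 66 mm in diameter and 40 mm high, about 220 g, bottom of the stack, standing on the table. The four merely rest on one another, each within some 3 mm of the centre of the one below. Origin at the centre of its underside, z up.
- scale: black digital scale, fixed to the table: a flat case 140 x 110 mm and 18 mm high with a round steel pan 84 mm in diameter, whose top is 23 mm above the table and does not sink. Origin on the table exactly below the pan's centre; the case reaches 95 mm to its -x (display side) and 45 mm to its +x, 55 mm to either y. Place of the brass weight.
- stand: dark wooden block 90 x 90 mm and 19 mm high, fixed, with one round well 57 mm in diameter and 7 mm deep in the middle of its top (cork-lined well floor 12 mm above the table). Origin at the centre of its underside. Place of the black jar.
- tray: low square bare aluminium tray, fixed, 86 x 86 mm outside, 76 mm inside, walls 5 mm thick with their rim 12 mm above the table, inner floor 5 mm above the table. Origin at the centre of its underside. Place of the square tin, which may stand at any yaw.
- coaster: flat round grey stone coaster, fixed, 100 mm in diameter, top 6 mm above the table. Origin at the centre of its underside. Place of the white tub.
- glass_a: an empty clear tasting glass standing open side up, tapering, rim 80 mm in diameter, 60 mm high, loose; one of the two that must be left alone. Origin at the centre of its underside, z up.
- glass_b: an empty clear tasting glass standing open side up, tapering, rim 80 mm in diameter, 60 mm high, loose; one of the two that must be left alone. Origin at the centre of its underside, z up.
Things that resemble listed ones, but are neither listed nor needed, are in the scene too. What is shaped like the tin but blue is not meant. Of the things that look like the weight, the smaller one is meant.

How it is judged:
At the end, for the whole second after the job is handed in: Each of the four stands upright (within 0.1 rad) and at rest on its place, its centre within 15 mm of that place's centre: weight flat on the scale's pan, jar on the floor of the block's well, tin on the floor of the tray, tub flat on the coaster (horizontal distance between weight and scale below 0.015 m and z of weight in the frame of scale between 0.021 and 0.025 m and angle between each of weight, jar, tin, tub's own z axis and vertical below 0.1 rad and linear speed of each of weight, jar, tin, tub below 0.02 m/s and angular speed of each of weight, jar, tin, tub below 0.2 rad/s and horizontal distance between jar and stand below 0.015 m and z of jar in the frame of stand between 0.01 and 0.014 m and horizontal distance between tin and tray below 0.015 m and z of tin in the frame of tray between 0.003 and 0.007 m and horizontal distance between tub and coaster below 0.015 m and z of tub in the frame of coaster between 0.004 and 0.008 m); the robot touches nothing.
It fails at once if one of the four stacked things is tipped over (tilted more than 0.7 rad) (angle between any of weight, jar, tin, tub's own z axis and vertical above 0.7 rad).
It fails at once if a tasting glass is pushed more than 25 mm or knocked over (distance of any of glass_a, glass_b from where it was at the start of the episode above 0.025 m or angle between any of glass_a, glass_b's own z axis and vertical above 0.5 rad).
It also fails if it takes over 115 s, if anything falls off the work surface, if the arm or the gripper's body presses on something with over 40 N, if the wrist force passes 120 N, or if a joint passes its speed limit or range.

## Working session

There is one attempt and no reset: what is moved stays moved. The work goes in short steps, Python scripts to look and compute and a tool call to move; the robot and the scene stay as the last step left them, time stands still between calls to the robot, and variables do not carry over. Pictures are saved under pics/ and viewed, and the job is handed in when it is done.

Besides the shell and the picture viewer there is one more tool, called after "Emit:" as a command line: name --argument value ..., lists and objects as JSON in quotes. carry_out: Moves the arm, as the interface text tells. Its arguments: {"type":"object","properties":{"targets":{"type":"array","items":{"type":"array"}},"fingers":{"type":"number"},"grip_force":{"type":"number"}},"required":["targets"]}

```bash
mkdir -p pics; cat > h.py <<'E'
import numpy as np, cv2
from cell import monitor, eyes, order
def snap(n,fn):
    im=eyes.read_camera(n); cv2.imwrite('pics/'+fn,im[:,:,::-1]); return im
def ray(info,u,v,fish=False):
    K=np.array(info['K']);R,_=cv2.Rodrigues(np.array(info['rvec'],float));t=np.array(info['tvec'],float).ravel()
    x=(u-K[0,2])/K[0,0];y=(v-K[1,2])/K[1,1]
    if fish:
        r=np.hypot(x,y); s=np.sin(r)/r if r>1e-9 else 1; d=np.array([x*s,y*s,np.cos(r)])
    else: d=np.array([x,y,1.])
    return -R.T@t, R.T@d
def onz(info,u,v,z,fish=False):
    c,d=ray(info,u,v,fish); return c+d*(z-c[2])/d[2]
E
python3 - <<'E'
from h import *
s=monitor.observe();print(s)
for n in('scene','top','wrist'):
    i=eyes.camera_info(n);print(n,i,ray(i,320,200,n=='wrist'));snap(n,n+'0.png')
E
```

```text
{'time': 0.0, 'qpos': array([ 1.14599291e+00,  3.42740274e-01,  1.52501589e+00, -5.77155487e-06,
        1.27539212e+00, -1.46017488e-01]), 'qvel': array([-0.00072378, -0.00031273, -0.00154831, -0.00035812,  0.00036638,
        0.00072529]), 'joint_efforts': array([-4.57344740e-04, -4.31244314e+01, -2.44219261e+01,  7.15784915e-02,
        5.61089139e-02, -1.42144786e-04]), 'tool_pos': array([0.14429439, 0.50435985, 0.22603625]), 'tool_rot': array([-3.14005278e+00, -2.20881564e-04,  2.86280824e+00]), 'contact_force': array([ 0.16921376, -0.05412586,  0.52355649]), 'torque': array([-0.01891604,  0.02418184,  0.0114734 ]), 'opening': 0.09169406564986336}
scene {'K': array([[378.11690033,   0.        , 321.56960797],
       [  0.        , 378.11690033, 199.98932343],
       [  0.        ,   0.        ,   1.        ]]), 'rvec': array([ 2.31880059,  1.12522431, -0.35032749]), 'tvec': array([-0.31583221, -0.26183843,  1.1677472 ])} (array([ 0.88518901, -0.29466209,  0.81336187]), array([-0.44816759,  0.34721935, -0.82377289]))
top {'K': array([[461.79056634,   0.        , 317.84213488],
       [  0.        , 461.79056634, 203.51233663],
       [  0.        ,   0.        ,   1.        ]]), 'rvec': array([ 2.1905249 , -2.17627921,  0.08190815]), 'tvec': array([-0.00382422,  0.50819004,  1.34887143])} (array([ 4.06035807e-01, -5.24440796e-04,  1.38306201e+00]), array([ 0.08230609, -0.00461143, -0.99663641]))
wrist {'K': array([[309.70691629,   0.        , 322.37328777],
       [  0.        , 309.70691629, 198.62199729],
       [  0.        ,   0.        ,   1.        ]]), 'rvec': array([-2.34197258, -1.76579079, -0.21831977]), 'tvec': array([-0.52357013, -0.03103221,  0.39023298])} (array([0.0808068 , 0.52248121, 0.38451802]), array([ 0.23857524, -0.07883117, -0.96791916]))
```

View pics/scene0.png

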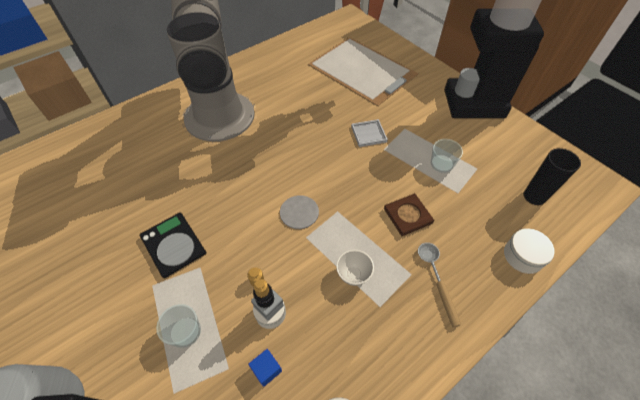

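View pics/top0.png

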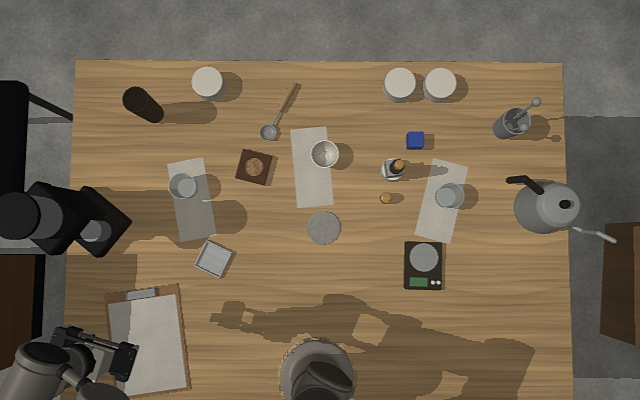

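View pics/wrist0.png

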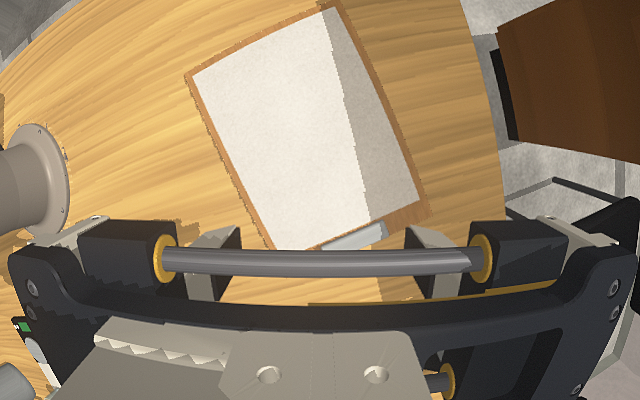

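Top view: the stack is at about (393,168). A loose brass weight stands at (385,197). The scale is at (424,258), block (254,167), tray (213,258), coaster (324,227), glasses (183,186) and (449,195), and the blue decoy (415,140). I'll enlarge these.

```bash
python3 - <<'E'
import cv2
s=cv2.imread('pics/scene0.png');t=cv2.imread('pics/top0.png')
a=cv2.resize(s[255:340,220:320],None,fx=4,fy=4,interpolation=cv2.INTER_CUBIC)
b=cv2.resize(t[130:215,365:465],None,fx=4,fy=4,interpolation=cv2.INTER_CUBIC)
import numpy as np
cv2.imwrite('pics/c1.png',np.hstack([a,b]))
c=cv2.resize(t[140:290,180:350],None,fx=3.5,fy=3.5,interpolation=cv2.INTER_CUBIC)
cv2.imwrite('pics/c2.png',c)
E
```

```text
(no output)
```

View pics/c1.png

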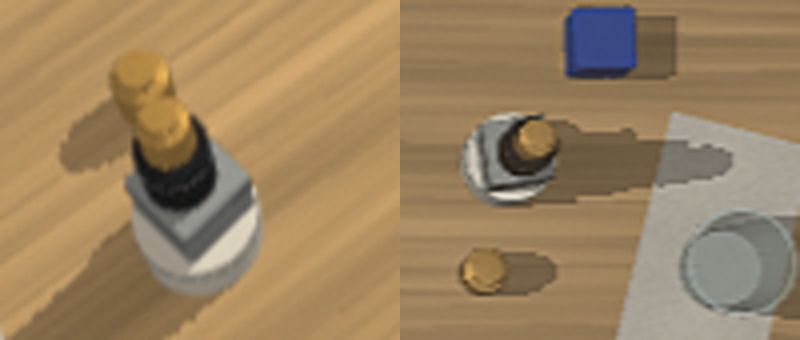

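View pics/c2.png

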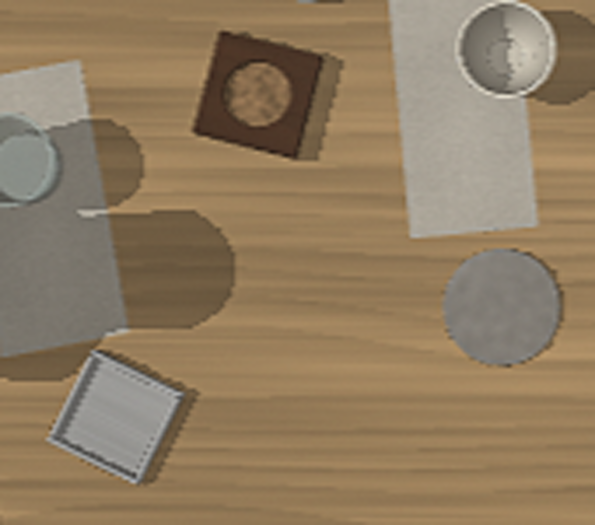

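Brass candidates: the one on top of the stack (scene (263,290), top (399,165)) and the loose one (scene (256,277), top (385,197)). The stack one rests on the black jar and looks smaller although it is nearer the cameras, so that is the one meant. Now I'll measure the places.

```bash
cat > meas.py <<'E'
from h import *
def comp(mask,seed,box):
    x0,y0,x1,y1=box; m=np.zeros_like(mask);m[y0:y1,x0:x1]=mask[y0:y1,x0:x1]
    cs,_=cv2.findContours(m,cv2.RETR_EXTERNAL,cv2.CHAIN_APPROX_NONE)
    cs=[c for c in cs if cv2.contourArea(c)>15]
    return max(cs,key=cv2.contourArea)
E
python3 - <<'E'
from meas import *
ti=eyes.camera_info('top');si=eyes.camera_info('scene')
t=cv2.imread('pics/top0.png');s=cv2.imread('pics/scene0.png')
def show(name,info,img,box,fn,z):
    hsv=cv2.cvtColor(img,cv2.COLOR_BGR2HSV)
    m=fn(hsv).astype(np.uint8)*255
    c=comp(m,None,box)
    pts=np.array([onz(info,p[0][0],p[0][1],z)[:2] for p in c],np.float32)
    (cx,cy),r=cv2.minEnclosingCircle(pts); rc=cv2.minAreaRect(pts); el=cv2.fitEllipse(pts)
    print(name,len(c),'circ',np.round([cx,cy,r],4),'rect',np.round(rc[0],4),np.round(rc[1],4),round(rc[2],1),'ell',np.round(el[0],4),np.round(el[1],4))
S=lambda h:h[...,1]; V=lambda h:h[...,2]; H=lambda h:h[...,0]
show('coaster T',ti,t,(295,200,355,255),lambda h:S(h)<50,.006)
show('coaster S',si,s,(270,188,328,238),lambda h:S(h)<50,.006)
show('pan T',ti,t,(400,238,448,275),lambda h:(S(h)<60)&(V(h)>90),.023)
show('pan S',si,s,(145,228,205,275),lambda h:(S(h)<60)&(V(h)>90),.023)
show('tray T',ti,t,(188,230,240,285),lambda h:S(h)<60,.012)
show('tray S',si,s,(340,112,396,155),lambda h:S(h)<60,.012)
show('well T',ti,t,(242,155,266,180),lambda h:V(h)>85,.019)
show('block T',ti,t,(228,140,275,190),lambda h:(V(h)<75),.019)
show('well S',si,s,(390,198,428,228),lambda h:V(h)>85,.019)
show('tub T',ti,t,(375,153,410,183),lambda h:(S(h)<75)&(V(h)>90),.04)
print(t[166,240,:],t[166,254],t[170,383],t[156,392])
for (u,v) in [(183,186),(449,195)]: print('glass top',onz(ti,u,v,.06))
print('glass inner',onz(ti,465-100+72-0, 0,0)[:0])
E
```

```text
coaster T 92 circ [ 0.4382 -0.0162  0.0496] rect [ 0.4392 -0.0163] [0.0952 0.0954] 0.4 ell [ 0.4386 -0.016 ] [0.096  0.0963]
coaster S 99 circ [ 0.4405 -0.0182  0.0494] rect [ 0.4406 -0.0184] [0.097  0.0958] 1.7 ell [ 0.4405 -0.0182] [0.0961 0.0962]
pan T 79 circ [ 0.3534 -0.3108  0.0425] rect [ 0.3522 -0.3116] [0.0819 0.0812] 45.0 ell [ 0.353  -0.3109] [0.0804 0.0818]
pan S 96 circ [ 0.3535 -0.3121  0.0427] rect [ 0.3536 -0.3121] [0.0823 0.084 ] 84.3 ell [ 0.3537 -0.3118] [0.0818 0.0835]
tray T 103 circ [0.344  0.3092 0.0604] rect [0.3433 0.309 ] [0.0874 0.0865] 64.6 ell [0.3436 0.3093] [0.0995 0.1006]
tray S 97 circ [0.3474 0.3047 0.0635] rect [0.3479 0.3043] [0.0895 0.0952] 64.8 ell [0.3479 0.3042] [0.1009 0.1071]
well T 54 circ [0.6169 0.1919 0.0284] rect [0.6176 0.1919] [0.0511 0.0566] 0.4 ell [0.6175 0.1915] [0.0517 0.0536]
block T 146 circ [0.6177 0.192  0.0616] rect [0.6172 0.1919] [0.0898 0.0902] 76.2 ell [0.6152 0.1912] [0.099  0.1027]
well S 170 circ [0.6071 0.2078 0.0524] rect [0.6217 0.2013] [0.1036 0.0642] 67.4 ell [0.6187 0.199 ] [0.0642 0.0962]
tub T 111 circ [ 0.6077 -0.2156  0.0354] rect [ 0.6051 -0.2125] [0.0651 0.0624] 35.7 ell [ 0.6094 -0.2163] [0.0568 0.0717]
[38 52 73] [ 67  93 117] [180 196 203] [ 91 127 154]
glass top [0.55318336 0.38827547 0.06      ]
glass top [ 0.53216474 -0.37774225  0.06      ]
glass inner []
```

Emit:
carry_out --targets '[[[-0.044,-0.008,-0.006],0],[[-0.044,-0.008,-0.006],0],[[-0.044,-0.008,-0.006],0],[[-0.044,-0.008,-0.006],0],[[-0.044,-0.008,-0.006],0],[[-0.028,-0.042,0],0],[[-0.028,-0.042,0],0],[[-0.028,-0.042,0],0],[[-0.028,-0.042,0],0],[[-0.028,-0.042,0],0]]' --fingers 0

```text
time: 1.4
tool_pos: [0.4292, 0.1571, 0.2543]
tool_rot: [-3.137, -0.003, 2.87]
contact_force: [0.9, 0.3, 0.3]
opening: 0.092
```

Emit:
carry_out --targets '[[[-0.028,-0.042,0],0],[[-0.028,-0.042,0],0],[[-0.028,-0.042,0],0],[[-0.028,-0.042,0],0],[[-0.028,-0.042,0],0],[[0,0,0],0]]'

```text
time: 2.15
tool_pos: [0.509, -0.0941, 0.2536]
tool_rot: [-3.137, -0.004, 2.865]
contact_force: [-0.7, 0.2, -0.4]
opening: 0.092
```

```bash
python3 - <<'E'
from h import *
s=monitor.observe();print(s['time'],s['tool_pos'],s['tool_rot'],s['qpos']);snap('wrist','w1.png');snap('top','t1.png')
E
```

```text
2.15 [ 0.50901627 -0.0940725   0.2535872 ] [-3.13666765 -0.00422684  2.86536454] [-0.32769538  0.31111003  1.49337202 -0.00527449  1.34108156 -1.6210628 ]
```

View pics/w1.png

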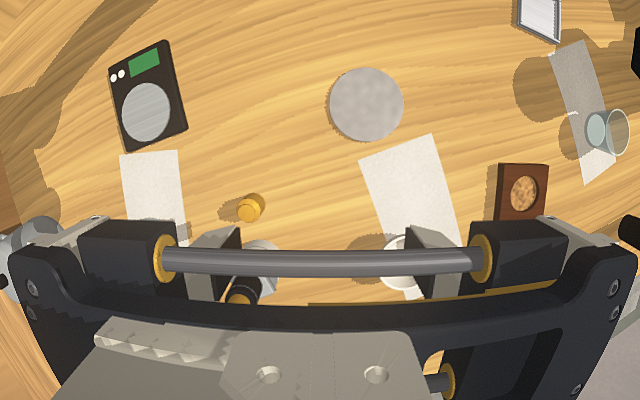

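Emit:
carry_out --targets '[[[-0.048,-0.022,0],0],[[-0.048,-0.022,0],0],[[-0.048,-0.022,0],0],[[-0.048,-0.022,0],0],[[0,0,0],0],[[0,0,0],0]]'

```text
time: 3.0
tool_pos: [0.6732, -0.2191, 0.2513]
tool_rot: [-3.141, -0.01, 2.88]
contact_force: [-0.9, 0.4, 0.9]
opening: 0.0919
```

```bash
python3 - <<'E'
from h import *
s=monitor.observe();print(s['time'],s['tool_pos'],s['tool_rot']);np.save('w2.npy',eyes.camera_info('wrist'),allow_pickle=True);snap('wrist','w2.png')
E
```

```text
3.0 [ 0.67315811 -0.21906013  0.25127664] [-3.14098657 -0.01032976  2.88022743]
```

View pics/w2.png

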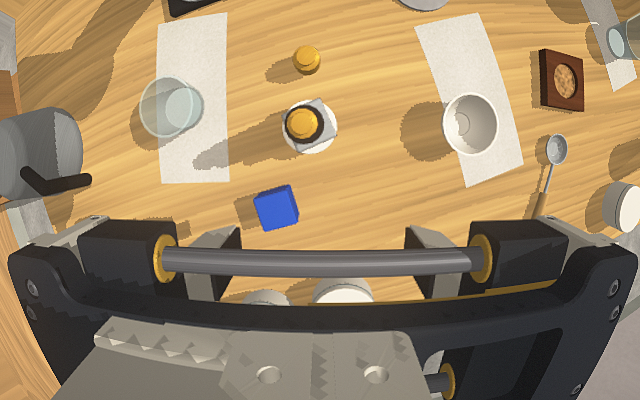

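The stack is at (305,125), seen nearly from above; the bigger loose weight is at (306,58). I'll enlarge it.

```bash
python3 - <<'E'
from h import *
t=cv2.imread('pics/w2.png')
cv2.imwrite('pics/c3.png',cv2.resize(t[90:165,265:355],None,fx=8,fy=8,interpolation=cv2.INTER_CUBIC))
E
```

```text
(no output)
```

View pics/c3.png

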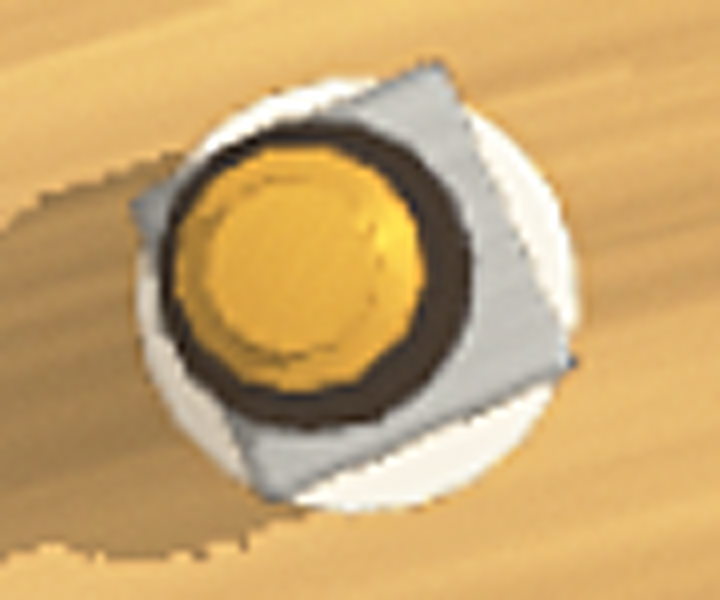

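```bash
python3 - <<'E'
from h import *
i=np.load('w2.npy',allow_pickle=True).item()
P=lambda x,y,z:onz(i,265+(x+.5)/8-.5,90+(y+.5)/8-.5,z,True)
print('cam',ray(i,320,200,True)[0])
for n,x,y,r,z in[('weight',299,267,125,.153),('jar',316,275,155,.126),('tub',358,293,218,.04)]:
    print(n,P(x,y,z)[:2],'r',[np.linalg.norm(P(x+a,y+b,z)-P(x,y,z)) for a,b in((r,0),(0,r))])
c=np.array([P(x,y,.082)[:2] for x,y in((435,62),(572,362),(272,498),(140,205))])
print(c,c.mean(0)); 
for k in range(4): e=c[(k+1)%4]-c[k]; print(np.linalg.norm(e),np.degrees(np.arctan2(e[1],e[0])))
for n,u,v,z in[('decoyW',306,58,.03),('blue',276,208,.03)]: print(n,onz(i,u,v,z,True))
# top-view check
ti=eyes.camera_info('top'); t=cv2.imread('pics/top0.png')
h=cv2.cvtColor(t,cv2.COLOR_BGR2HSV)
u=365+(534-400)/4;v=130+137/4; print('T weight',onz(ti,u,v,.16))
E
```

```text
cam [ 0.61084442 -0.20264635  0.41032329]
weight [ 0.60497683 -0.21898508] r [np.float64(0.012879135706383256), np.float64(0.013010127899466208)]
jar [ 0.60576868 -0.21907305] r [np.float64(0.01763599587041649), np.float64(0.017830296182171967)]
tub [ 0.60849295 -0.21873845] r [np.float64(0.03230783529879428), np.float64(0.03270531331796924)]
[[ 0.58177935 -0.19919401]
 [ 0.62487879 -0.19208315]
 [ 0.63203301 -0.23511985]
 [ 0.58961703 -0.24155222]] [ 0.60707704 -0.21698731]
0.043682104301345066 9.368670678288339
0.043627287526702745 -80.56172831454501
0.04290093809706124 -171.37681360945152
0.04307722807803128 100.48306721887835
decoyW [ 0.52515797 -0.20101197  0.03      ]
blue [ 0.69682611 -0.28801258  0.03      ]
T weight [ 0.60430152 -0.21543414  0.16      ]
```

```bash
cat >> h.py <<'E'
def need(x,y,z,yaw=None):
    from scipy.spatial.transform import Rotation as Ro
    s=monitor.observe();R=Ro.from_euler('xyz',s['tool_rot'])
    d=R.inv().apply(np.array([x,y,z])-s['tool_pos'])
    print('t',s['time'],'pos',np.round(s['tool_pos'],4),'rot',np.round(s['tool_rot'],3),'open',round(float(s['opening']),4),'F',np.round(s['contact_force'],1))
    n=int(np.ceil(np.linalg.norm(d)/.05)); print('delta',np.round(d,4),'n',n,'per',np.round(d/max(n,1),4))
    if yaw is not None: print('twist',round(float((s['tool_rot'][2]-yaw+np.pi)%(2*np.pi)-np.pi),3))
E
```

Emit:
carry_out --targets '[[[0,0,0],-0.142],[[0,0,0],-0.142],[[0,0,0],-0.142],[[0,0,0],0]]'

```text
time: 3.55
tool_pos: [0.6702, -0.2127, 0.2564]
tool_rot: [3.139, -0.007, -2.96]
contact_force: [0.6, -0.3, 0.8]
opening: 0.0918
```

```bash
python3 -c "
from h import *
need(.605,-.2185,.18,np.radians(189.5))"
```

```text
t 3.55 pos [ 0.6702 -0.2127  0.2564] rot [ 3.139 -0.007 -2.96 ] open 0.0918 F [ 0.6 -0.3  0.8]
delta [0.0646 0.0058 0.0769] n 3 per [0.0215 0.0019 0.0256]
twist 0.016
```

Emit:
carry_out --targets '[[[0.0325,0.003,0],0.016],[[0.0325,0.003,0],0],[[0,0,0.035],0],[[0,0,0.035],0],[[0,0,0],0]]'

```text
time: 4.18
tool_pos: [0.6009, -0.2135, 0.1904]
tool_rot: [-3.141, -0.002, -2.989]
contact_force: [0.7, -0.6, 0.5]
opening: 0.0917
```

```bash
python3 -c "
from h import *
need(.605,-.2185,.130,np.radians(189.5));snap('scene','s3.png')
a=cv2.imread('pics/s3.png')[190:350,180:360];cv2.imwrite('pics/s3c.png',cv2.resize(a,None,fx=3.5,fy=3.5))"
```

```text
t 4.175 pos [ 0.6009 -0.2135  0.1904] rot [-3.141e+00 -2.000e-03 -2.989e+00] open 0.0917 F [ 0.7 -0.6  0.5]
delta [-0.0034 -0.0055  0.0604] n 2 per [-0.0017 -0.0027  0.0302]
twist -0.014
```

View pics/s3c.png

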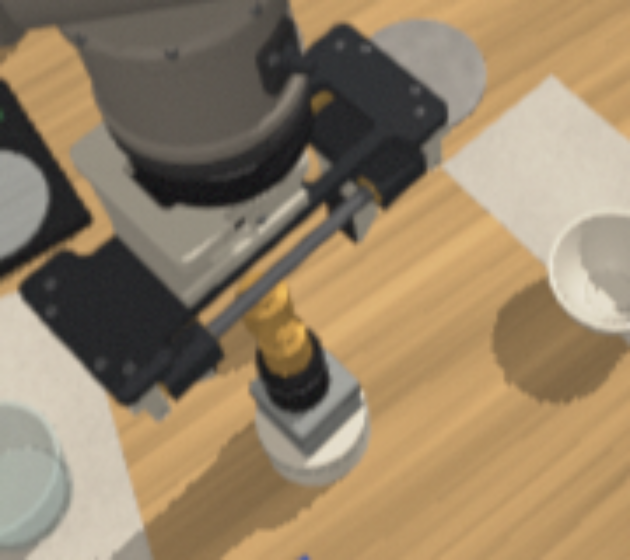

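Emit:
carry_out --targets '[[[-0.003,-0.005,0.02],-0.014],[[0,0,0],0]]'

```text
time: 4.47
tool_pos: [0.6072, -0.219, 0.1742]
tool_rot: [-3.136, 0.004, -2.975]
contact_force: [-0.1, 1.3, 0.5]
opening: 0.0915
```

```bash
python3 -c "
from h import *
need(.605,-.2185,.130,np.radians(189.5))"
```

```text
t 4.475 pos [ 0.6072 -0.219   0.1742] rot [-3.136  0.004 -2.975] open 0.0915 F [-0.1  1.3  0.5]
delta [0.0023 0.0011 0.0442] n 1 per [0.0023 0.0011 0.0442]
twist 0.001
```

Emit:
carry_out --targets '[[[0,0,0],0],[[0,0,0],0]]'

```text
time: 4.72
tool_pos: [0.6079, -0.2193, 0.1753]
tool_rot: [-3.135, 0.006, -2.975]
contact_force: [0.5, -0.4, 0.2]
opening: 0.0916
```

```bash
python3 -c "
from h import *
need(.605,-.2185,.130,np.radians(189.5))"
```

```text
t 4.725 pos [ 0.6079 -0.2193  0.1753] rot [-3.135  0.006 -2.975] open 0.0916 F [ 0.5 -0.4  0.2]
delta [0.003  0.0015 0.0453] n 1 per [0.003  0.0015 0.0453]
twist 0.001
```

Emit:
carry_out --targets '[[[0.003,0.001,0.012],0],[[0,0,0.012],0],[[0,0,0.012],0],[[0,0,0],0]]'

```text
time: 5.22
tool_pos: [0.6043, -0.2188, 0.1362]
tool_rot: [-3.136, 0.005, -2.975]
contact_force: [-0.9, 0.6, 0.2]
opening: 0.0915
```

```bash
python3 -c "
from h import *
need(.605,-.2185,.130,np.radians(189.5))"
```

```text
t 5.225 pos [ 0.6043 -0.2188  0.1362] rot [-3.136  0.005 -2.975] open 0.0915 F [-0.9  0.6  0.2]
delta [-0.0007  0.0002  0.0062] n 1 per [-0.0007  0.0002  0.0062]
twist 0.0
```

Emit:
carry_out --targets '[[[0,0,0.005],0],[[0,0,0],0]]'

```text
time: 5.48
tool_pos: [0.6046, -0.2189, 0.1309]
tool_rot: [-3.136, 0.005, -2.975]
contact_force: [0.5, 0.1, 0.1]
opening: 0.0915
```

Emit:
carry_out --targets '[[[0,0,0],0],[[0,0,0],0],[[0,0,0],0],[[0,0,0],0],[[0,0,0],0],[[0,0,0],0]]' --fingers 1 --grip_force 15

```text
time: 6.22
tool_pos: [0.6051, -0.2191, 0.1321]
tool_rot: [-3.134, 0.007, -2.975]
contact_force: [-0.5, -0.5, -0.7]
opening: 0.0363
```

```bash
python3 -c "
from h import *
need(.605,-.2185,.2)
snap('scene','s4.png')
a=cv2.imread('pics/s4.png')[190:350,180:360];cv2.imwrite('pics/s4c.png',cv2.resize(a,None,fx=3.5,fy=3.5))"
```

```text
t 6.225 pos [ 0.6051 -0.2191  0.1321] rot [-3.134  0.007 -2.975] open 0.0363 F [-0.5 -0.5 -0.7]
delta [-0.0005  0.0001 -0.0679] n 2 per [-0.0002  0.0001 -0.0339]
```

View pics/s4c.png

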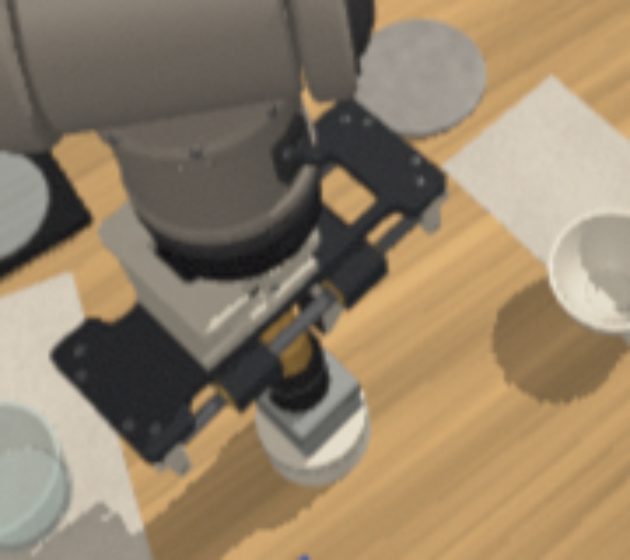

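Emit:
carry_out --targets '[[[0,0,0],0],[[0,0,0],0]]'

```text
time: 6.52
tool_pos: [0.6051, -0.2191, 0.1321]
tool_rot: [-3.134, 0.007, -2.975]
contact_force: [0.1, -0.4, 0.0]
opening: 0.0254
```

Emit:
carry_out --targets '[[[0,0,0],0],[[0,0,0],0]]'

```text
time: 6.78
tool_pos: [0.6051, -0.2191, 0.1321]
tool_rot: [-3.134, 0.007, -2.975]
contact_force: [0.5, -0.2, 0.0]
opening: 0.025
```

Emit:
carry_out --targets '[[[0,0,-0.01],0],[[0,0,-0.02],0],[[0,0,-0.03],0],[[0,0,-0.03],0],[[0,0,0],0]]'

```text
time: 7.4
tool_pos: [0.6041, -0.2184, 0.2258]
tool_rot: [-3.135, 0.006, -2.975]
contact_force: [-0.1, 0.0, -2.3]
opening: 0.0251
```

```bash
python3 -c "
from h import *
need(.3533,-.3113,.12)
snap('scene','s5.png');snap('wrist','w5.png')
a=cv2.imread('pics/s5.png')[190:350,180:360];cv2.imwrite('pics/s5c.png',cv2.resize(a,None,fx=3.5,fy=3.5))"
```

```text
t 7.4 pos [ 0.6041 -0.2184  0.2258] rot [-3.135  0.006 -2.975] open 0.0251 F [-0.1  0.  -2.3]
delta [ 0.2633 -0.0494  0.1046] n 6 per [ 0.0439 -0.0082  0.0174]
```

View pics/s5c.png

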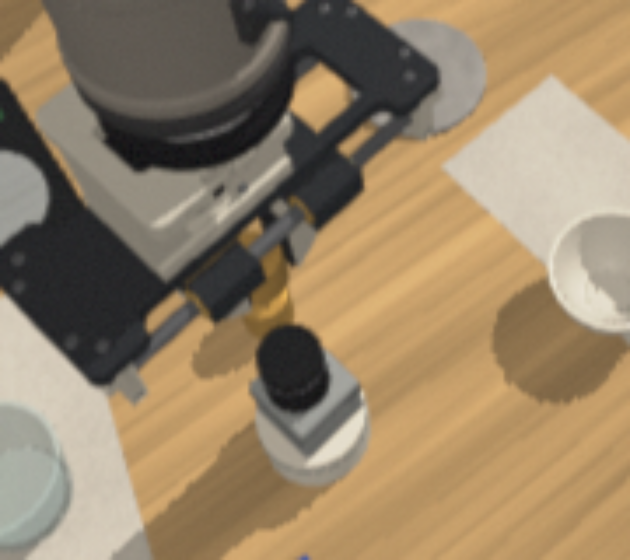

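View pics/w5.png

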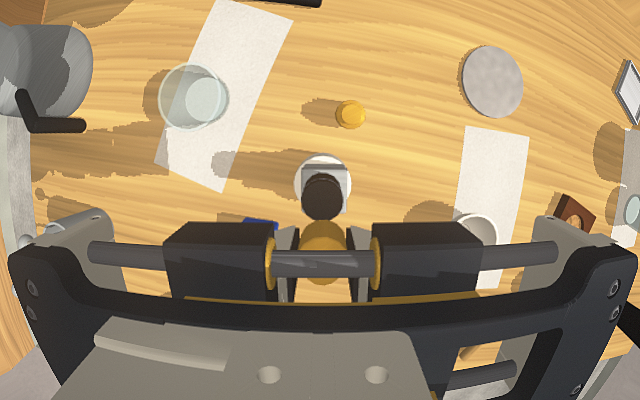

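The weight is held upright and the stack below still stands. I'm moving to the scale.

Emit:
carry_out --targets '[[[0.044,-0.008,0],0],[[0.044,-0.008,0],0],[[0.044,-0.008,0],0],[[0.044,-0.008,0],0],[[0.044,-0.008,0],0],[[0.035,-0.008,0],0],[[0,0,0],0]]'

```text
time: 8.38
tool_pos: [0.3476, -0.3053, 0.2102]
tool_rot: [3.128, -0.013, -2.974]
contact_force: [0.7, 0.5, -0.7]
opening: 0.0254
```

```bash
python3 -c "
from h import *
need(.3533,-.3113,.06,np.radians(189.5))"
```

```text
t 8.375 pos [ 0.3476 -0.3053  0.2102] rot [ 3.128 -0.013 -2.974] open 0.0254 F [ 0.7  0.5 -0.7]
delta [-0.0066 -0.0089  0.1501] n 4 per [-0.0016 -0.0022  0.0375]
twist 0.002
```

Emit:
carry_out --targets '[[[-0.003,-0.004,0.035],0],[[-0.003,-0.004,0.035],0],[[0,0,0.035],0],[[0,0,0.025],0],[[0,0,0],0]]'

```text
time: 9.0
tool_pos: [0.3545, -0.3078, 0.0725]
tool_rot: [3.123, -0.014, -2.974]
contact_force: [-0.4, -0.6, -1.7]
opening: 0.0253
```

```bash
python3 -c "
from h import *
need(.3533,-.3113,.032,np.radians(189.5))"
```

```text
t 9.0 pos [ 0.3545 -0.3078  0.0725] rot [ 3.123 -0.014 -2.974] open 0.0253 F [-0.4 -0.6 -1.7]
delta [ 0.0012 -0.004   0.0405] n 1 per [ 0.0012 -0.004   0.0405]
twist 0.002
```

Emit:
carry_out --targets '[[[0.001,-0.004,0.013],0],[[0,0,0.013],0],[[0,0,0.01],0],[[0,0,0],0]]'

```text
time: 9.5
tool_pos: [0.3549, -0.3121, 0.0354]
tool_rot: [3.125, -0.013, -2.973]
contact_force: [0.2, -1.0, -2.1]
opening: 0.0253
```

```bash
python3 -c "
from h import *
need(.3533,-.3113,.03,np.radians(189.5))"
```

```text
t 9.5 pos [ 0.3549 -0.3121  0.0354] rot [ 3.125 -0.013 -2.973] open 0.0253 F [ 0.2 -1.  -2.1]
delta [0.0014 0.001  0.0054] n 1 per [0.0014 0.001  0.0054]
twist 0.002
```

Emit:
carry_out --targets '[[[0.001,0.001,0.003],0],[[0,0,0.002],0],[[0,0,0.001],0]]'

```text
time: 9.88
tool_pos: [0.354, -0.3117, 0.0299]
tool_rot: [3.127, -0.012, -2.973]
contact_force: [-0.2, 0.1, -1.7]
opening: 0.025
```

Emit:
carry_out --targets '[[[0,0,0.001],0],[[0,0,0],0]]'

```text
time: 10.12
tool_pos: [0.3541, -0.3118, 0.0293]
tool_rot: [3.127, -0.011, -2.973]
contact_force: [-0.5, 0.4, 0.0]
opening: 0.0251
```

Emit:
carry_out --targets '[[[0,0,0.001],0],[[0,0,0],0]]'

```text
time: 10.38
tool_pos: [0.3541, -0.3118, 0.0292]
tool_rot: [3.128, -0.011, -2.973]
contact_force: [-0.4, 0.3, -0.4]
opening: 0.0249
```

Emit:
carry_out --targets '[[[0,0,0],0],[[0,0,0],0],[[0,0,0],0],[[0,0,0],0],[[0,0,0],0],[[0,0,0],0]]' --fingers 0

```text
time: 11.12
tool_pos: [0.3544, -0.3122, 0.0291]
tool_rot: [3.129, -0.011, -2.973]
contact_force: [0.2, 0.7, -0.6]
opening: 0.0807
```

Emit:
carry_out --targets '[[[0,0,-0.02],0],[[0,0,-0.04],0],[[0,0,-0.05],0],[[0,0,-0.05],0],[[0,0,-0.04],0],[[0,0,0],0]]'

```text
time: 11.88
tool_pos: [0.3567, -0.3141, 0.2348]
tool_rot: [3.127, -0.012, -2.973]
contact_force: [0.3, 0.6, -0.2]
opening: 0.0917
```

```bash
python3 -c "
from h import *
need(.606,-.2185,.2,np.radians(189.5))
snap('scene','s6.png')
a=cv2.imread('pics/s6.png')[190:350,100:320];cv2.imwrite('pics/s6c.png',cv2.resize(a,None,fx=3.5,fy=3.5))"
```

```text
t 11.875 pos [ 0.3567 -0.3141  0.2348] rot [ 3.127 -0.012 -2.973] open 0.0917 F [ 0.3  0.6 -0.2]
delta [-0.2622  0.0521  0.0326] n 6 per [-0.0437  0.0087  0.0054]
twist 0.002
```

View pics/s6c.png

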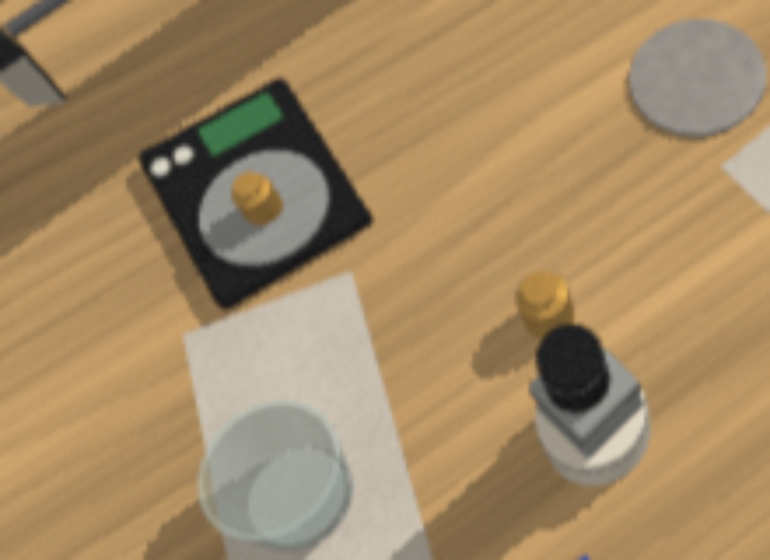

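The weight stands centred on the pan and the stack is undisturbed. I'll check the jar's position from this view, then move.

```bash
python3 -c "
from h import *
si=eyes.camera_info('scene')
print(onz(si,100+572/3.5-.4,190+358/3.5-.4,.126), 'weight base',onz(si,100+262/3.5-.4,190+212/3.5-.4,.026))"
```

```text
[ 0.61055512 -0.21963332  0.126     ] weight base [ 0.35919491 -0.31466086  0.026     ]
```

Emit:
carry_out --targets '[[[-0.044,0.008,0],0],[[-0.044,0.008,0],0],[[-0.044,0.008,0],0],[[-0.044,0.008,0],0],[[-0.044,0.008,0],0],[[-0.04,0.009,0],0],[[0,0,0],0],[[0,0,0],0]]'

```text
time: 12.92
tool_pos: [0.6059, -0.2165, 0.2133]
tool_rot: [3.108, -0.033, -2.976]
contact_force: [0.8, 0.2, 0.4]
opening: 0.0914
```

```bash
python3 -c "
from h import *
need(.606,-.2185,.15,np.radians(189.5))"
```

```text
t 12.925 pos [ 0.6059 -0.2165  0.2133] rot [ 3.108 -0.033 -2.976] open 0.0914 F [0.8 0.2 0.4]
delta [-0.0019 -0.0041  0.0632] n 2 per [-0.0009 -0.002   0.0316]
twist -0.0
```

Emit:
carry_out --targets '[[[0.04,0,0],0],[[0,0,0],0],[[0,0,0],0]]'

```text
time: 13.3
tool_pos: [0.5627, -0.2244, 0.2128]
tool_rot: [3.106, -0.036, -2.979]
contact_force: [0.6, -0.6, 0.5]
opening: 0.0922
```

```bash
python3 -c "
from h import *
print(monitor.observe()['qpos'],monitor.observe()['tool_rot'])"
```

```text
[-0.50873806  0.53162229  1.26055272  0.00529442  1.39976037 -2.24268583] [ 3.10619474 -0.0361785  -2.97883323]
```

Emit:
carry_out --targets '[[[-0.04,0,0],0],[[0,0,0],0],[[0,0,0],0]]'

```text
time: 13.68
tool_pos: [0.6028, -0.2188, 0.2113]
tool_rot: [3.107, -0.036, -2.98]
contact_force: [0.1, 0.5, 0.5]
opening: 0.092
```

Emit:
carry_out --targets '[[[0,0.04,0],0],[[0,0,0],0],[[0,0,0],0]]'

```text
time: 14.05
tool_pos: [0.5951, -0.1799, 0.2131]
tool_rot: [3.107, -0.036, -2.982]
contact_force: [-0.0, -0.3, -1.4]
opening: 0.0918
```

Emit:
carry_out --targets '[[[0,-0.04,0],0],[[0,0,0],0],[[0,0,0],0]]'

```text
time: 14.42
tool_pos: [0.6011, -0.2219, 0.212]
tool_rot: [3.108, -0.036, -2.983]
contact_force: [0.0, 0.4, -0.8]
opening: 0.0918
```

Emit:
carry_out --targets '[[[0,0.045,0],0],[[0,0.045,0],0],[[0,0.045,0],0],[[0,0.045,0],0],[[0,0,0],0],[[0,0,0],0]]'

```text
time: 15.18
tool_pos: [0.5711, -0.0383, 0.2184]
tool_rot: [3.108, -0.035, -2.984]
contact_force: [0.5, -0.3, -0.5]
opening: 0.0921
```

Emit:
carry_out --targets '[[[0,-0.045,0],0],[[0,-0.045,0],0],[[0,-0.045,0],0],[[0,-0.045,0],0],[[0,0,0],0],[[0,0,0],0]]'

```text
time: 15.92
tool_pos: [0.5989, -0.2276, 0.211]
tool_rot: [3.108, -0.035, -2.99]
contact_force: [0.4, 0.4, -0.8]
opening: 0.0918
```

Emit:
carry_out --targets '[[[0.04,0,0],0],[[0.04,0,0],0],[[0.04,0,0],0],[[0.04,0,0],0],[[0,0,0],0],[[0,0,0],0]]'

```text
time: 16.68
tool_pos: [0.437, -0.2483, 0.217]
tool_rot: [3.109, -0.034, -2.985]
contact_force: [-0.1, 1.2, -0.8]
opening: 0.0921
```

Emit:
carry_out --targets '[[[-0.04,0,0],0],[[-0.04,0,0],0],[[-0.04,0,0],0],[[-0.04,0,0],0],[[0,0,0],0],[[0,0,0],0]]'

```text
time: 17.42
tool_pos: [0.6046, -0.2181, 0.2096]
tool_rot: [3.109, -0.033, -2.979]
contact_force: [-0.3, -0.1, 0.3]
opening: 0.0921
```

Emit:
carry_out --targets '[[[0,0,0.035],0.003],[[0,0,0.035],0],[[0,0,0.025],0],[[0,0,0],0],[[0,0,0],0]]'

```text
time: 18.05
tool_pos: [0.5993, -0.2164, 0.1157]
tool_rot: [3.111, -0.03, -2.983]
contact_force: [0.5, 0.2, -0.0]
opening: 0.0919
```

```bash
python3 -c "
from h import *
need(.606,-.2185,.096,np.radians(189.5))"
```

```text
t 18.05 pos [ 0.5993 -0.2164  0.1157] rot [ 3.111 -0.03  -2.983] open 0.0919 F [ 0.5  0.2 -0. ]
delta [-0.0069 -0.0037  0.0194] n 1 per [-0.0069 -0.0037  0.0194]
twist -0.008
```

Emit:
carry_out --targets '[[[-0.007,-0.004,0.01],-0.008],[[0,0,0.009],0],[[0,0,0],0]]'

```text
time: 18.42
tool_pos: [0.6077, -0.2197, 0.0976]
tool_rot: [3.114, -0.027, -2.975]
contact_force: [0.9, -0.1, 0.1]
opening: 0.0916
```

```bash
python3 -c "
from h import *
need(.606,-.2185,.096,np.radians(189.5))"
```

```text
t 18.425 pos [ 0.6077 -0.2197  0.0976] rot [ 3.114 -0.027 -2.975] open 0.0916 F [ 0.9 -0.1  0.1]
delta [0.0014 0.0014 0.0017] n 1 per [0.0014 0.0014 0.0017]
twist 0.001
```

Emit:
carry_out --targets '[[[0.001,0.001,0.001],0],[[0,0,0],0],[[0,0,0],0],[[0,0,0],0],[[0,0,0],0],[[0,0,0],0],[[0,0,0],0],[[0,0,0],0]]' --fingers 1 --grip_force 12

```text
time: 19.42
tool_pos: [0.6067, -0.2189, 0.0975]
tool_rot: [3.114, -0.026, -2.975]
contact_force: [0.5, 0.1, 0.0]
opening: 0.0369
```

Emit:
carry_out --targets '[[[0,0,-0.005],0],[[0,0,-0.015],0],[[0,0,-0.03],0],[[0,0,-0.03],0],[[0,0,0],0]]'

```text
time: 20.05
tool_pos: [0.6096, -0.221, 0.1828]
tool_rot: [3.115, -0.024, -2.975]
contact_force: [-0.2, -0.6, -1.0]
opening: 0.0365
```

```bash
python3 -c "
from h import *
need(.6175,.192,.18)
snap('scene','s7.png')
a=cv2.imread('pics/s7.png')[190:350,100:320];cv2.imwrite('pics/s7c.png',cv2.resize(a,None,fx=3.5,fy=3.5))"
```

```text
t 20.05 pos [ 0.6096 -0.221   0.1828] rot [ 3.115 -0.024 -2.975] open 0.0365 F [-0.2 -0.6 -1. ]
delta [-0.0763  0.4058  0.0116] n 9 per [-0.0085  0.0451  0.0013]
```

View pics/s7c.png

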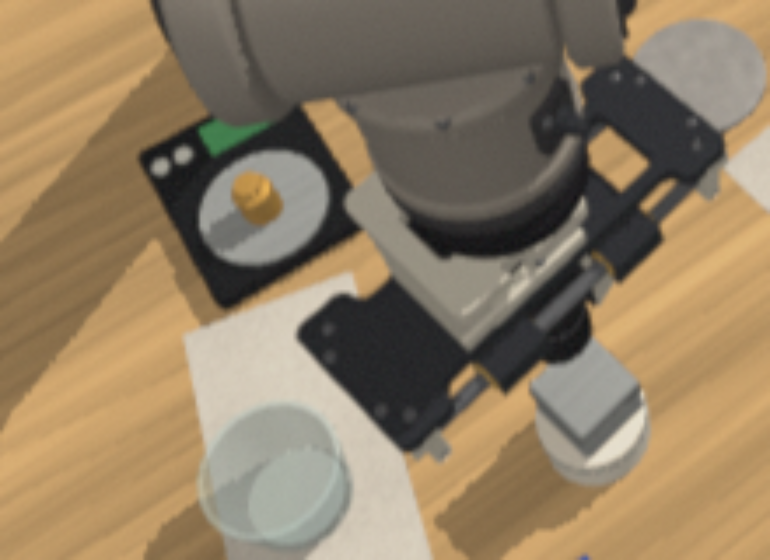

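Emit:
carry_out --targets '[[[-0.008,0.045,0],0],[[-0.008,0.045,0],0],[[-0.008,0.045,0],0],[[-0.008,0.045,0],0],[[-0.008,0.045,0],0],[[-0.008,0.045,0],0],[[-0.008,0.045,0],0],[[-0.008,0.04,0],0],[[-0.008,0.03,0],0],[[0,0,0],0]]'

```text
time: 21.35
tool_pos: [0.61, 0.1829, 0.1771]
tool_rot: [3.108, -0.048, -2.977]
contact_force: [-0.7, 0.2, -0.1]
opening: 0.0365
```

```bash
python3 -c "
from h import *
need(.6175,.192,.06)"
```

```text
t 21.35 pos [0.61   0.1829 0.1771] rot [ 3.108 -0.048 -2.977] open 0.0365 F [-0.7  0.2 -0.1]
delta [-0.0145  0.0039  0.1168] n 3 per [-0.0048  0.0013  0.0389]
```

Emit:
carry_out --targets '[[[-0.005,0.002,0.03],0],[[-0.005,0.002,0.03],0],[[-0.004,0,0.03],0],[[0,0,0.02],0],[[0,0,0],0],[[0,0,0],0]]'

```text
time: 22.1
tool_pos: [0.6154, 0.1858, 0.0601]
tool_rot: [3.111, -0.055, -2.981]
contact_force: [-0.1, -0.3, -0.7]
opening: 0.0369
```

```bash
python3 -c "
from h import *
need(.6175,.192,.032)
snap('scene','s8.png');snap('top','t8.png')
a=cv2.imread('pics/s8.png')[120:260,330:500];b=cv2.imread('pics/t8.png')[120:220,200:310]
cv2.imwrite('pics/s8c.png',np.hstack([cv2.resize(a,(425,350)),cv2.resize(b,(350,350))]))"
```

```text
t 22.1 pos [0.6154 0.1858 0.0601] rot [ 3.111 -0.055 -2.981] open 0.0369 F [-0.1 -0.3 -0.7]
delta [-0.0047  0.005   0.028 ] n 1 per [-0.0047  0.005   0.028 ]
```

View pics/s8c.png

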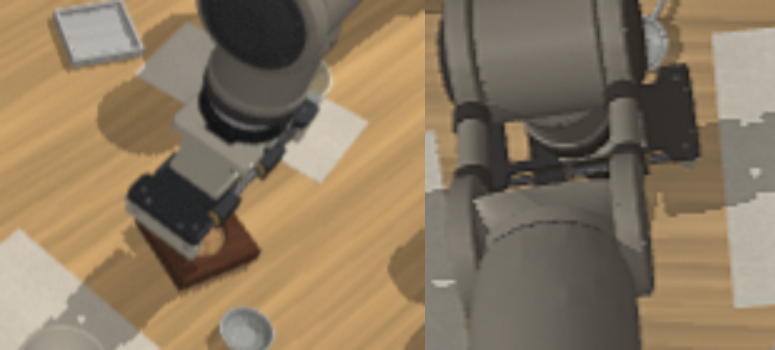

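Emit:
carry_out --targets '[[[-0.0045,0.005,0],0],[[0,0,0],0],[[0,0,0.012],0],[[0,0,0.008],0],[[0,0,0],0]]'

```text
time: 22.82
tool_pos: [0.6188, 0.1928, 0.0406]
tool_rot: [3.111, -0.052, -2.98]
contact_force: [0.4, 0.4, -0.8]
opening: 0.0368
```

```bash
python3 -c "
from h import *
need(.6175,.192,.0275)"
```

```text
t 22.825 pos [0.6188 0.1928 0.0406] rot [ 3.111 -0.052 -2.98 ] open 0.0368 F [ 0.4  0.4 -0.8]
delta [ 0.0007 -0.001   0.0131] n 1 per [ 0.0007 -0.001   0.0131]
```

Emit:
carry_out --targets '[[[0.001,-0.001,0.006],0],[[0,0,0.004],0],[[0,0,0],0]]'

```text
time: 23.2
tool_pos: [0.6172, 0.1917, 0.0297]
tool_rot: [3.111, -0.052, -2.98]
contact_force: [-0.5, -0.5, -0.5]
opening: 0.037
```

Emit:
carry_out --targets '[[[0,0,0.0015],0],[[0,0,0],0]]'

```text
time: 23.45
tool_pos: [0.6173, 0.1918, 0.0284]
tool_rot: [3.111, -0.052, -2.98]
contact_force: [0.9, -0.6, 0.2]
opening: 0.0367
```

Emit:
carry_out --targets '[[[0,0,0.001],0],[[0,0,0],0]]'

```text
time: 23.7
tool_pos: [0.6176, 0.1919, 0.0278]
tool_rot: [3.111, -0.051, -2.98]
contact_force: [-0.4, 0.6, 0.0]
opening: 0.0368
```

Emit:
carry_out --targets '[[[0,0,0.0012],0],[[0,0,0],0]]'

```text
time: 23.95
tool_pos: [0.6177, 0.1919, 0.0278]
tool_rot: [3.111, -0.05, -2.98]
contact_force: [0.5, 0.2, -0.9]
opening: 0.0366
```

Emit:
carry_out --targets '[[[0,0,0.001],0],[[0,0,0],0]]'

```text
time: 24.2
tool_pos: [0.6177, 0.192, 0.0277]
tool_rot: [3.111, -0.05, -2.98]
contact_force: [-0.1, 0.4, 0.1]
opening: 0.0369
```

Emit:
carry_out --targets '[[[0,0,0],0],[[0,0,0],0],[[0,0,0],0],[[0,0,0],0],[[0,0,0],0],[[0,0,0],0],[[0,0,0],0]]' --fingers 0

```text
time: 25.08
tool_pos: [0.6176, 0.192, 0.0267]
tool_rot: [3.111, -0.05, -2.98]
contact_force: [-0.1, -0.6, 0.1]
opening: 0.0914
```

Emit:
carry_out --targets '[[[0,0,-0.02],0],[[0,0,-0.04],0],[[0,0,-0.04],0],[[0,0,-0.04],0],[[0,0,0],0],[[0,0,0],0]]'

```text
time: 25.82
tool_pos: [0.6246, 0.1887, 0.1693]
tool_rot: [3.111, -0.053, -2.98]
contact_force: [-1.1, -0.4, 0.2]
opening: 0.0918
```

Emit:
carry_out --targets '[[[0,-0.045,0],0],[[0,-0.045,0],0],[[0,-0.045,0],0],[[0,-0.045,0],0],[[0,-0.045,0],0],[[0,0,0],0]]'

```text
time: 26.58
tool_pos: [0.6577, -0.0384, 0.1525]
tool_rot: [3.107, -0.067, -2.977]
contact_force: [-0.5, 0.4, -0.2]
opening: 0.0919
```

```bash
python3 -c "
from h import *
need(.607,-.217,.18,np.radians(189.5))
print(monitor.observe()['qpos'])
snap('scene','s9.png');snap('top','t9.png')
a=cv2.imread('pics/s9.png')[170:260,370:470];b=cv2.imread('pics/t9.png')[120:220,200:310]
cv2.imwrite('pics/s9c.png',np.hstack([cv2.resize(a,(390,350)),cv2.resize(b,(385,350))]))"
```

```text
t 26.575 pos [ 0.6577 -0.0384  0.1525] rot [ 3.107 -0.067 -2.977] open 0.0919 F [-0.5  0.4 -0.2]
delta [ 0.081  -0.167  -0.0279] n 4 per [ 0.0202 -0.0417 -0.007 ]
twist -0.001
[-0.1794343   0.69207822  1.13997009  0.01011114  1.38414394 -1.9160564 ]
```

View pics/s9c.png

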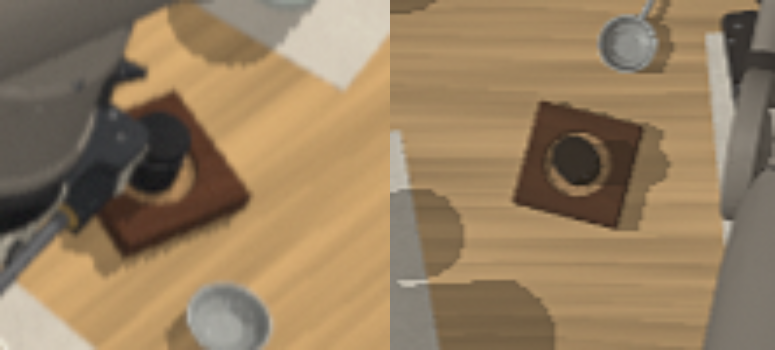

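Top view shows the black jar centred in the block's well. The tool's lean has crept up to about 0.075 rad, so I'll try a few small moves to learn how to bring it back.

Emit:
carry_out --targets '[[[0,0,-0.06],0],[[0,0,0],0],[[0,0,0],0]]'

```text
time: 27.05
tool_pos: [0.6606, -0.0317, 0.2117]
tool_rot: [3.103, -0.071, -2.969]
contact_force: [-0.4, -0.4, 0.3]
opening: 0.0922
```

Emit:
carry_out --targets '[[[0.0625,0,0],0],[[0,0,0],0],[[0,0,0],0]]'

```text
time: 27.42
tool_pos: [0.5951, -0.0393, 0.21]
tool_rot: [3.098, -0.082, -2.965]
contact_force: [0.6, 0.4, -0.4]
opening: 0.0918
```

Emit:
carry_out --targets '[[[0.0625,0,0],0],[[0.0625,0,0],0],[[0,0,0],0],[[0,0,0],0]]'

```text
time: 27.92
tool_pos: [0.4737, -0.0609, 0.2186]
tool_rot: [3.099, -0.08, -2.962]
contact_force: [0.6, -1.0, 0.3]
opening: 0.0919
```

Emit:
carry_out --targets '[[[-0.0625,0,0],0],[[-0.0625,0,0],0],[[0,0,0],0],[[0,0,0],0]]'

```text
time: 28.42
tool_pos: [0.6027, -0.037, 0.2059]
tool_rot: [3.099, -0.08, -2.96]
contact_force: [-0.5, 0.4, -0.2]
opening: 0.0918
```

Emit:
carry_out --targets '[[[0,-0.0625,0],0],[[0,-0.0625,0],0],[[0,0,0],0],[[0,0,0],0]]'

```text
time: 28.92
tool_pos: [0.625, -0.1618, 0.203]
tool_rot: [3.101, -0.076, -2.958]
contact_force: [0.6, 1.2, 0.2]
opening: 0.0916
```

Emit:
carry_out --targets '[[[0,0,0],0],[[0,0,0],0],[[0,0,0],0],[[0,0,0],0],[[0,0,0],0],[[0,0,0],0],[[0,0,0],0],[[0,0,0],0],[[0,0,0],0],[[0,0,0],0]]'

```text
time: 30.18
tool_pos: [0.6249, -0.1582, 0.2045]
tool_rot: [3.101, -0.075, -2.954]
contact_force: [-0.0, 0.4, -0.5]
opening: 0.092
```

Emit:
carry_out --targets '[[[0.008,0,0],0],[[0.008,0,0],0],[[0.008,0,0],0],[[0.008,0,0],0],[[0.008,0,0],0],[[0.008,0,0],0],[[0.008,0,0],0],[[0.008,0,0],0],[[0.008,0,0],0],[[0,0,0],0]]'

```text
time: 31.42
tool_pos: [0.5487, -0.1727, 0.2107]
tool_rot: [3.101, -0.075, -2.954]
contact_force: [-0.4, 0.2, 0.1]
opening: 0.0917
```

Emit:
carry_out --targets '[[[-0.008,0,0],0],[[-0.008,0,0],0],[[-0.008,0,0],0],[[-0.008,0,0],0],[[-0.008,0,0],0],[[-0.008,0,0],0],[[-0.008,0,0],0],[[-0.008,0,0],0],[[-0.008,0,0],0],[[0,0,0],0]]'

```text
time: 32.67
tool_pos: [0.6255, -0.1579, 0.2041]
tool_rot: [3.101, -0.075, -2.953]
contact_force: [-0.7, -0.2, 0.2]
opening: 0.0919
```

Emit:
carry_out --targets '[[[-0.0625,0,0],0],[[0,0,0],0],[[0,0,0],0]]'

```text
time: 33.05
tool_pos: [0.6846, -0.146, 0.1948]
tool_rot: [3.096, -0.084, -2.954]
contact_force: [-0.2, -0.2, -0.2]
opening: 0.0917
```

Emit:
carry_out --targets '[[[0.0625,0,0],0],[[0,0,0],0],[[0,0,0],0]]'

```text
time: 33.42
tool_pos: [0.6183, -0.1577, 0.1975]
tool_rot: [3.093, -0.09, -2.955]
contact_force: [-0.3, 0.0, 0.5]
opening: 0.0917
```

Emit:
carry_out --targets '[[[0,0,-0.0625],0],[[0,0,0],0],[[0,0,0],0]]'

```text
time: 33.8
tool_pos: [0.6252, -0.1599, 0.262]
tool_rot: [3.096, -0.086, -2.955]
contact_force: [-1.3, -0.3, 0.6]
opening: 0.0918
```

Emit:
carry_out --targets '[[[0,0,0.06],0],[[0,0,0],0],[[0,0,0],0]]'

```text
time: 34.17
tool_pos: [0.6216, -0.1585, 0.2043]
tool_rot: [3.099, -0.081, -2.955]
contact_force: [1.3, -0.5, 1.7]
opening: 0.0915
```

Emit:
carry_out --targets '[[[0,0,-0.06],0],[[0,0,0],0],[[0,0,0.06],0],[[0,0,0],0],[[0,0,-0.06],0],[[0,0,0],0],[[0,0,0.06],0],[[0,0,0],0],[[0,0,0],0]]'

```text
time: 35.3
tool_pos: [0.6336, -0.163, 0.2316]
tool_rot: [3.12, -0.046, -2.956]
contact_force: [-0.6, 0.0, 0.3]
opening: 0.092
```

Emit:
carry_out --targets '[[[0,0,-0.0625],0],[[0,0,0],0],[[0,0,0],0],[[0,0,0.0625],0],[[0,0,0],0],[[0,0,0],0]]'

```text
time: 36.05
tool_pos: [0.6381, -0.1647, 0.2405]
tool_rot: [3.13, -0.03, -2.957]
contact_force: [-0.5, -0.5, 0.3]
opening: 0.092
```

Emit:
carry_out --targets '[[[0,0,-0.04],0],[[0,0,0],0],[[0,0,0.0625],0],[[0,0,0],0],[[0,0,-0.06],0],[[0,0,0],0],[[0,0,0.0625],0],[[0,0,0],0],[[0,0,0],0]]'

```text
time: 37.17
tool_pos: [0.6504, -0.1696, 0.2469]
tool_rot: [-3.129, 0.009, -2.957]
contact_force: [0.1, -0.9, 1.2]
opening: 0.0918
```

```bash
python3 -c "
from h import *
need(.607,-.217,.18,np.radians(189.5))"
```

```text
t 37.175 pos [ 0.6504 -0.1696  0.2469] rot [-3.129  0.009 -2.957] open 0.0918 F [ 0.1 -0.9  1.2]
delta [ 0.0519 -0.0378  0.0669] n 2 per [ 0.026  -0.0189  0.0335]
twist 0.019
```

Emit:
carry_out --targets '[[[0.017,-0.013,0],0.019],[[0.017,-0.013,0],0],[[0.017,-0.012,0],0],[[0,0,0.025],0],[[0,0,0.025],0],[[0,0,0.025],0],[[0,0,0.025],0],[[0,0,0.025],0],[[0,0,0],0],[[0,0,0],0]]'

```text
time: 38.42
tool_pos: [0.6027, -0.2321, 0.1303]
tool_rot: [-3.118, 0.021, -2.986]
contact_force: [0.4, 0.3, 0.2]
opening: 0.0917
```

```bash
python3 -c "
from h import *
need(.607,-.217,.056,np.radians(189.5))
a=snap('scene','s10.png')[230:340,200:340,::-1];cv2.imwrite('pics/s10c.png',cv2.resize(a,None,fx=4.5,fy=4.5,interpolation=2))"
```

```text
t 38.425 pos [ 0.6027 -0.2321  0.1303] rot [-3.118  0.021 -2.986] open 0.0917 F [0.4 0.3 0.2]
delta [-0.005   0.016   0.0741] n 2 per [-0.0025  0.008   0.037 ]
twist -0.01
```

View pics/s10c.png

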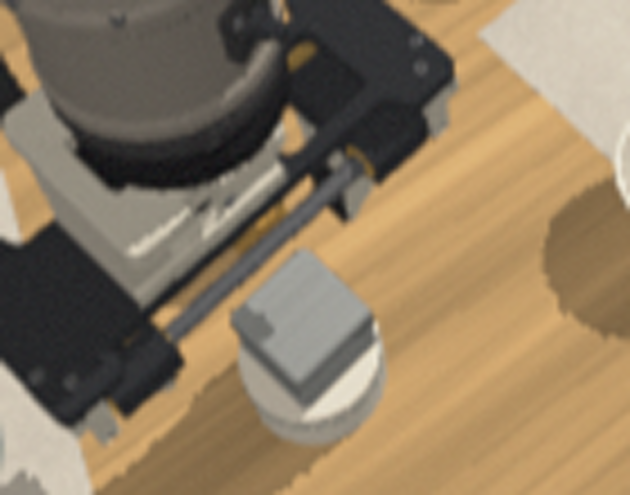

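```bash
python3 -c "
from h import *
si=eyes.camera_info('scene')
c=np.array([onz(si,200+x/4.5-.4,230+y/4.5-.4,.082)[:2] for x,y in((305,250),(374,318),(302,388),(233,315))]);print(c.mean(0))
for k in range(4):
  e=c[(k+1)%4]-c[k];print(np.linalg.norm(e),np.degrees(np.arctan2(e[1],e[0])))"
```

```text
[ 0.61204436 -0.21781385]
0.04565918314169634 8.082417804507788
0.0425787395922291 -81.56710594532423
0.04630166921080294 -172.51530351450236
0.04209663402603184 97.56586976241837
```

Emit:
carry_out --targets '[[[-0.002,0.008,0],-0.01],[[-0.002,0.008,0],0],[[0,0,0],0],[[0,0,0.015],0],[[0,0,0.015],0],[[0,0,0],0]]'

```text
time: 39.22
tool_pos: [0.6055, -0.2149, 0.0997]
tool_rot: [-3.117, 0.023, -2.974]
contact_force: [0.2, 1.4, 0.3]
opening: 0.0919
```

```bash
python3 -c "
from h import *
need(.607,-.217,.056,np.radians(189.5))"
```

```text
t 39.225 pos [ 0.6055 -0.2149  0.0997] rot [-3.117  0.023 -2.974] open 0.0919 F [0.2 1.4 0.3]
delta [-0.0001 -0.0013  0.0438] n 1 per [-0.0001 -0.0013  0.0438]
twist 0.002
```

Emit:
carry_out --targets '[[[0,-0.001,0.014],0],[[0,0,0.014],0],[[0,0,0.012],0],[[0,0,0],0]]'

```text
time: 39.72
tool_pos: [0.6063, -0.217, 0.0559]
tool_rot: [-3.118, 0.021, -2.975]
contact_force: [-0.1, 0.3, -0.5]
opening: 0.0921
```

```bash
python3 -c "
from h import *
need(.607,-.217,.055,np.radians(189.5))"
```

```text
t 39.725 pos [ 0.6063 -0.217   0.0559] rot [-3.118  0.021 -2.975] open 0.0921 F [-0.1  0.3 -0.5]
delta [-0.0006 -0.0001  0.0009] n 1 per [-0.0006 -0.0001  0.0009]
twist 0.001
```

Emit:
carry_out --targets '[[[0,0,0],0],[[0,0,0],0],[[0,0,0],0],[[0,0,0],0],[[0,0,0],0],[[0,0,0],0],[[0,0,0],0]]' --fingers 1 --grip_force 18

```text
time: 40.6
tool_pos: [0.6073, -0.2174, 0.0576]
tool_rot: [-3.116, 0.024, -2.975]
contact_force: [0.7, -0.2, -0.1]
opening: 0.0462
```

Emit:
carry_out --targets '[[[0,0,-0.005],0],[[0,0,-0.015],0],[[0,0,-0.03],0],[[0,0,-0.03],0],[[0,0,-0.03],0],[[0,0,0],0],[[0,0,0],0]]'

```text
time: 41.48
tool_pos: [0.6037, -0.2147, 0.174]
tool_rot: [-3.116, 0.024, -2.975]
contact_force: [-0.0, 0.2, -1.6]
opening: 0.0458
```

```bash
python3 -c "
from h import *
need(.55,.06,.18)
a=snap('scene','s11.png')[230:340,200:340,::-1];cv2.imwrite('pics/s11c.png',cv2.resize(a,None,fx=4.5,fy=4.5,interpolation=2))"
```

```text
t 41.475 pos [ 0.6037 -0.2147  0.174 ] rot [-3.116  0.024 -2.975] open 0.0458 F [-0.   0.2 -1.6]
delta [ 0.0071  0.2796 -0.0135] n 6 per [ 0.0012  0.0466 -0.0023]
```

View pics/s11c.png

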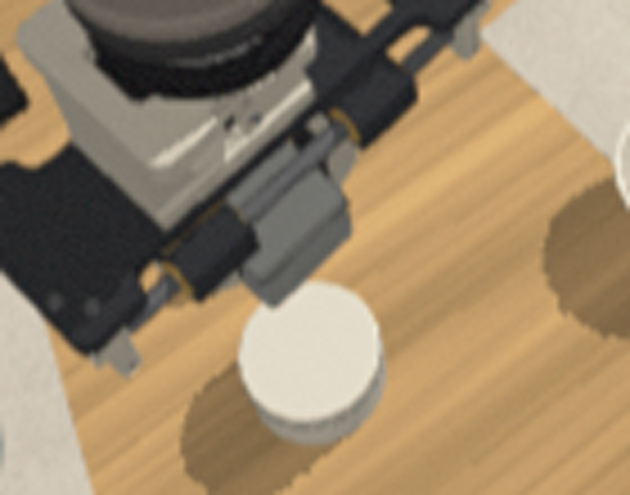

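Emit:
carry_out --targets '[[[0.001,0.035,0],0],[[0.001,0.04,0],0],[[0.001,0.04,0],0],[[0.001,0.04,0],0],[[0.001,0.04,0],0],[[0.001,0.04,0],0],[[0.001,0.03,0],0],[[0,0,0],0],[[0,0,0],0]]'

```text
time: 42.65
tool_pos: [0.5465, 0.0527, 0.1556]
tool_rot: [-3.122, 0.006, -2.976]
contact_force: [-0.6, 0.3, -1.1]
opening: 0.0462
```

```bash
python3 -c "
from h import *
need(.3445,.308,.18)"
```

```text
t 42.65 pos [0.5465 0.0527 0.1556] rot [-3.122  0.006 -2.976] open 0.0462 F [-0.6  0.3 -1.1]
delta [ 0.1571  0.2845 -0.0311] n 7 per [ 0.0224  0.0406 -0.0044]
```

Emit:
carry_out --targets '[[[0.02,0.036,-0.003],0],[[0.02,0.036,-0.003],0],[[0.02,0.036,-0.003],0],[[0.02,0.036,-0.003],0],[[0.02,0.036,-0.003],0],[[0.02,0.036,-0.003],0],[[0.02,0.036,0],0],[[0.016,0.03,0],0],[[0,0,0],0],[[0,0,0],0]]'

```text
time: 43.9
tool_pos: [0.3482, 0.3042, 0.1643]
tool_rot: [-3.12, 0.006, -2.993]
contact_force: [0.7, -0.4, -1.3]
opening: 0.0461
```

```bash
python3 -c "
from h import *
need(.3445,.308,.07)"
```

```text
t 43.9 pos [0.3482 0.3042 0.1643] rot [-3.12   0.006 -2.993] open 0.0461 F [ 0.7 -0.4 -1.3]
delta [0.0037 0.0064 0.0942] n 2 per [0.0018 0.0032 0.0471]
```

Emit:
carry_out --targets '[[[0.002,0.003,0.02],0],[[0.002,0.003,0.025],0],[[0,0,0.025],0],[[0,0,0.025],0],[[0,0,0.015],0],[[0,0,0],0],[[0,0,0],0]]'

```text
time: 44.78
tool_pos: [0.3526, 0.301, 0.0517]
tool_rot: [-3.119, 0.009, -3.006]
contact_force: [-0.0, -0.3, -2.7]
opening: 0.0462
```

```bash
python3 -c "
from h import *
need(.3445,.308,.026)"
```

```text
t 44.775 pos [0.3526 0.301  0.0517] rot [-3.119  0.009 -3.006] open 0.0462 F [-0.  -0.3 -2.7]
delta [0.0074 0.0086 0.0255] n 1 per [0.0074 0.0086 0.0255]
```

Emit:
carry_out --targets '[[[0.004,0.004,0],0],[[0.004,0.004,0],0],[[0,0,0],0],[[0,0,0.012],0],[[0,0,0.008],0],[[0,0,0],0]]'

```text
time: 45.52
tool_pos: [0.3441, 0.3084, 0.0315]
tool_rot: [-3.121, 0.012, -3.006]
contact_force: [0.2, -0.3, -1.2]
opening: 0.0459
```

```bash
python3 -c "
from h import *
need(.3445,.308,.0225)"
```

```text
t 45.525 pos [0.3441 0.3084 0.0315] rot [-3.121  0.012 -3.006] open 0.0459 F [ 0.2 -0.3 -1.2]
delta [-0.0002 -0.0002  0.0091] n 1 per [-0.0002 -0.0002  0.0091]
```

Emit:
carry_out --targets '[[[0,0,0.005],0],[[0,0,0.002],0],[[0,0,0],0]]'

```text
time: 45.9
tool_pos: [0.3443, 0.3081, 0.0239]
tool_rot: [-3.12, 0.012, -3.006]
contact_force: [-0.5, -1.9, -1.4]
opening: 0.0461
```

Emit:
carry_out --targets '[[[0,0,0.0015],0],[[0,0,0],0]]'

```text
time: 46.15
tool_pos: [0.3445, 0.3083, 0.0227]
tool_rot: [-3.121, 0.013, -3.006]
contact_force: [0.1, -0.2, -1.8]
opening: 0.0462
```

Emit:
carry_out --targets '[[[0,0,0.0015],0],[[0,0,0],0]]'

```text
time: 46.4
tool_pos: [0.3447, 0.3084, 0.0226]
tool_rot: [-3.121, 0.014, -3.006]
contact_force: [-0.4, -0.8, -1.0]
opening: 0.0459
```

Emit:
carry_out --targets '[[[0,0,0.001],0],[[0,0,0],0]]'

```text
time: 46.65
tool_pos: [0.3448, 0.3085, 0.0224]
tool_rot: [-3.122, 0.014, -3.006]
contact_force: [-0.0, 0.3, -1.4]
opening: 0.0458
```

Contact at the expected height, so I'm releasing.

Emit:
carry_out --targets '[[[0,0,0],0],[[0,0,0],0],[[0,0,0],0],[[0,0,0],0],[[0,0,0],0],[[0,0,0],0],[[0,0,0],0]]' --fingers 0

```text
time: 47.52
tool_pos: [0.3451, 0.3085, 0.0219]
tool_rot: [-3.121, 0.014, -3.006]
contact_force: [0.9, 0.2, -0.8]
opening: 0.0918
```

Emit:
carry_out --targets '[[[0,0,-0.015],0],[[0,0,-0.03],0],[[0,0,-0.035],0],[[0,0,-0.035],0],[[0,0,-0.035],0],[[0,0,0],0],[[0,0,0],0]]'

```text
time: 48.4
tool_pos: [0.3416, 0.3107, 0.1754]
tool_rot: [-3.12, 0.012, -3.006]
contact_force: [0.2, 0.4, -0.9]
opening: 0.0918
```

Emit:
carry_out --targets '[[[-0.02,-0.036,0],0],[[-0.02,-0.036,0],0],[[-0.02,-0.036,0],0],[[-0.02,-0.036,0],0],[[-0.02,-0.036,0],0],[[-0.02,-0.036,0],0],[[-0.02,-0.036,0],0],[[0,0,0],0],[[0,0,0],0]]'

```text
time: 49.52
tool_pos: [0.5138, 0.0721, 0.1692]
tool_rot: [-3.12, -0.01, -3.005]
contact_force: [-0.9, 0.4, -0.6]
opening: 0.0919
```

```bash
python3 -c "
from h import *
need(.608,-.2175,.18,np.radians(189.5))
a=snap('scene','s12.png');b=snap('top','t12.png')
a=a[90:170,320:420,::-1];b=b[220:300,170:270,::-1]
cv2.imwrite('pics/s12c.png',np.hstack([cv2.resize(a,(400,320),interpolation=2),cv2.resize(b,(400,320),interpolation=2)]))"
```

```text
t 49.525 pos [0.5138 0.0721 0.1692] rot [-3.12  -0.01  -3.005] open 0.0919 F [-0.9  0.4 -0.6]
delta [-0.0537 -0.2999 -0.005 ] n 7 per [-0.0077 -0.0428 -0.0007]
twist -0.029
```

View pics/s12c.png

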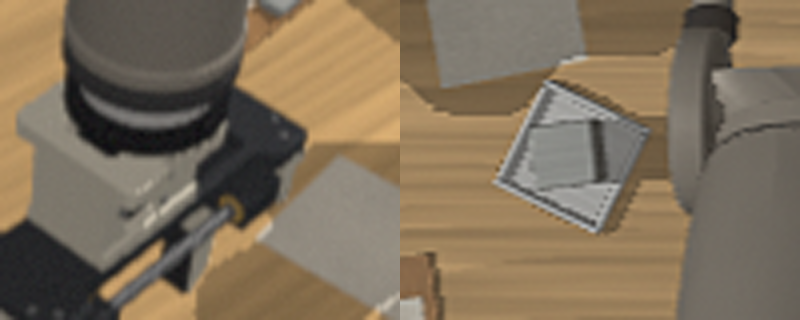

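The tin sits inside the tray. Next is the tub.

Emit:
carry_out --targets '[[[-0.006,-0.037,0],0],[[-0.006,-0.037,0],0],[[-0.007,-0.038,0],0],[[-0.007,-0.038,0],0],[[-0.007,-0.038,0],0],[[-0.007,-0.038,0],0],[[-0.007,-0.038,0],0],[[-0.007,-0.036,0],0],[[0,0,0],0],[[0,0,0],0]]'

```text
time: 50.88
tool_pos: [0.6111, -0.2117, 0.1745]
tool_rot: [-3.124, -0.011, -2.986]
contact_force: [0.2, 0.3, 0.1]
opening: 0.0919
```

```bash
python3 -c "
from h import *
need(.608,-.2175,.07)
a=snap('scene','s13.png')[230:340,200:340,::-1];cv2.imwrite('pics/s13c.png',cv2.resize(a,None,fx=4.5,fy=4.5,interpolation=2))"
```

```text
t 50.875 pos [ 0.6111 -0.2117  0.1745] rot [-3.124 -0.011 -2.986] open 0.0919 F [0.2 0.3 0.1]
delta [ 0.0028 -0.0034  0.1047] n 3 per [ 0.0009 -0.0011  0.0349]
```

View pics/s13c.png

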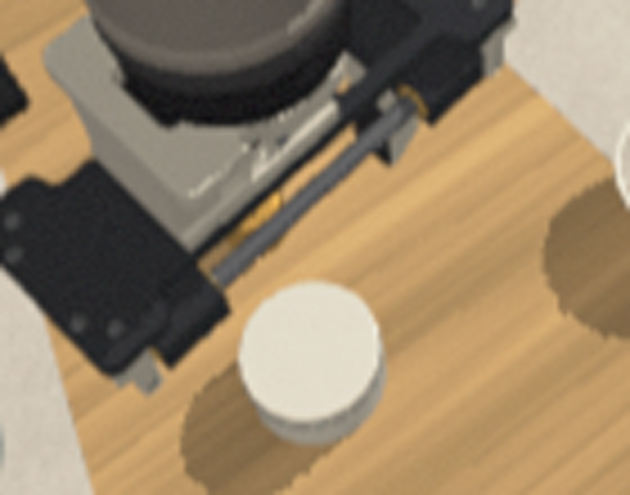

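```bash
python3 -c "
from h import *
si=eyes.camera_info('scene')
print(onz(si,200+311/4.5-.4,230+352/4.5-.4,.04))"
```

```text
[ 0.6123888  -0.21989226  0.04      ]
```

Emit:
carry_out --targets '[[[0.002,-0.0035,0.025],0],[[0,0,0.025],0],[[0,0,0.025],0],[[0,0,0.02],0],[[0,0,0],0],[[0,0,0],0]]'

```text
time: 51.68
tool_pos: [0.6093, -0.2088, 0.0805]
tool_rot: [-3.123, -0.009, -2.976]
contact_force: [-1.0, -0.3, -1.1]
opening: 0.0917
```

```bash
python3 -c "
from h import *
need(.608,-.2178,.012)"
```

```text
t 51.675 pos [ 0.6093 -0.2088  0.0805] rot [-3.123 -0.009 -2.976] open 0.0917 F [-1.  -0.3 -1.1]
delta [ 0.0022 -0.0073  0.0686] n 2 per [ 0.0011 -0.0037  0.0343]
```

Emit:
carry_out --targets '[[[0.001,-0.008,0.008],0],[[0,0,0],0],[[0,0,0.012],0],[[0,0,0],0]]'

```text
time: 52.18
tool_pos: [0.6104, -0.2181, 0.0615]
tool_rot: [-3.121, -0.006, -2.976]
contact_force: [-1.1, 0.3, 0.1]
opening: 0.092
```

```bash
python3 -c "
from h import *
need(.6085,-.2185,.012)"
```

```text
t 52.175 pos [ 0.6104 -0.2181  0.0615] rot [-3.121 -0.006 -2.976] open 0.092 F [-1.1  0.3  0.1]
delta [0.0016 0.0009 0.0495] n 1 per [0.0016 0.0009 0.0495]
```

Emit:
carry_out --targets '[[[0.001,0.001,0.015],0],[[0,0,0.015],0],[[0,0,0.01],0],[[0,0,0],0]]'

```text
time: 52.68
tool_pos: [0.6085, -0.2178, 0.0176]
tool_rot: [-3.122, -0.008, -2.976]
contact_force: [-0.5, 0.2, 0.6]
opening: 0.0917
```

```bash
python3 -c "
from h import *
need(.6085,-.2185,.012)"
```

```text
t 52.675 pos [ 0.6085 -0.2178  0.0176] rot [-3.122 -0.008 -2.976] open 0.0917 F [-0.5  0.2  0.6]
delta [ 0.     -0.0006  0.0056] n 1 per [ 0.     -0.0006  0.0056]
```

Emit:
carry_out --targets '[[[0,0,0.005],0],[[0,0,0],0]]'

```text
time: 52.92
tool_pos: [0.6088, -0.218, 0.0125]
tool_rot: [-3.122, -0.007, -2.976]
contact_force: [0.1, 0.3, -0.1]
opening: 0.0916
```

Emit:
carry_out --targets '[[[0,0,0],0],[[0,0,0],0],[[0,0,0],0],[[0,0,0],0],[[0,0,0],0],[[0,0,0],0]]' --fingers 1 --grip_force 20

```text
time: 53.68
tool_pos: [0.6094, -0.2183, 0.0136]
tool_rot: [-3.121, -0.006, -2.976]
contact_force: [0.8, -0.6, -0.5]
opening: 0.0657
```

Emit:
carry_out --targets '[[[0,0,-0.005],0],[[0,0,-0.015],0],[[0,0,-0.03],0],[[0,0,-0.03],0],[[0,0,-0.03],0],[[0,0,0],0],[[0,0,0],0]]'

```text
time: 54.55
tool_pos: [0.6087, -0.2153, 0.1288]
tool_rot: [-3.122, -0.007, -2.976]
contact_force: [-0.7, 0.6, -2.8]
opening: 0.0656
```

```bash
python3 -c "
from h import *
need(.4393,-.0168,.13)
a=snap('scene','s14.png')[200:340,180:360,::-1];cv2.imwrite('pics/s14c.png',cv2.resize(a,None,fx=3.5,fy=3.5,interpolation=2))"
```

```text
t 54.55 pos [ 0.6087 -0.2153  0.1288] rot [-3.122 -0.007 -2.976] open 0.0656 F [-0.7  0.6 -2.8]
delta [ 0.1343  0.2237 -0.0047] n 6 per [ 0.0224  0.0373 -0.0008]
```

View pics/s14c.png

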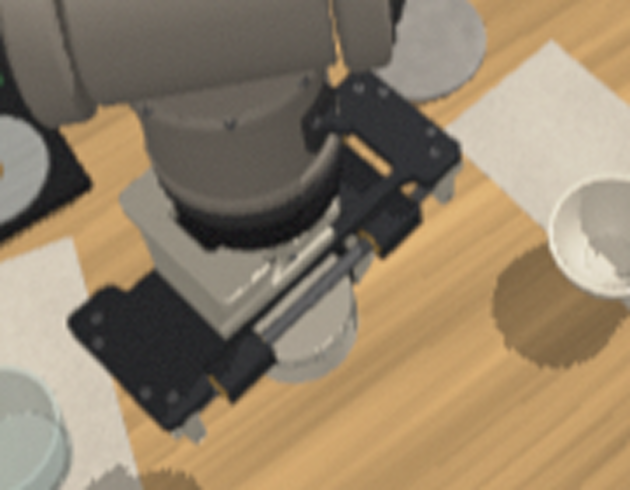

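Emit:
carry_out --targets '[[[0.018,0.03,0],0],[[0.019,0.032,0],0],[[0.019,0.032,0],0],[[0.019,0.032,0],0],[[0.019,0.032,0],0],[[0.018,0.032,0],0],[[0.018,0.03,0],0],[[0,0,0],0],[[0,0,0],0]]'

```text
time: 55.72
tool_pos: [0.4336, -0.0133, 0.1159]
tool_rot: [-3.129, -0.023, -2.977]
contact_force: [0.8, -0.5, -2.6]
opening: 0.0654
```

```bash
python3 -c "
from h import *
need(.4393,-.0168,.05)"
```

```text
t 55.725 pos [ 0.4336 -0.0133  0.1159] rot [-3.129 -0.023 -2.977] open 0.0654 F [ 0.8 -0.5 -2.6]
delta [-0.0066 -0.0036  0.0658] n 2 per [-0.0033 -0.0018  0.0329]
```

Emit:
carry_out --targets '[[[-0.003,-0.002,0.02],0],[[-0.003,-0.002,0.02],0],[[0,0,0.02],0],[[0,0,0.01],0],[[0,0,0],0],[[0,0,0],0]]'

```text
time: 56.48
tool_pos: [0.443, -0.0212, 0.0432]
tool_rot: [-3.128, -0.02, -2.981]
contact_force: [-0.7, -0.2, -2.1]
opening: 0.0657
```

```bash
python3 -c "
from h import *
need(.4393,-.0168,.0225)"
```

```text
t 56.475 pos [ 0.443  -0.0212  0.0432] rot [-3.128 -0.02  -2.981] open 0.0657 F [-0.7 -0.2 -2.1]
delta [0.0025 0.0052 0.0207] n 1 per [0.0025 0.0052 0.0207]
```

Emit:
carry_out --targets '[[[0.0025,0.005,0],0],[[0,0,0],0],[[0,0,0.01],0],[[0,0,0.006],0],[[0,0,0],0]]'

```text
time: 57.1
tool_pos: [0.44, -0.0166, 0.0274]
tool_rot: [-3.127, -0.017, -2.98]
contact_force: [-0.1, 0.3, -2.1]
opening: 0.066
```

```bash
python3 -c "
from h import *
need(.4393,-.0168,.02)"
```

```text
t 57.1 pos [ 0.44   -0.0166  0.0274] rot [-3.127 -0.017 -2.98 ] open 0.066 F [-0.1  0.3 -2.1]
delta [0.0006 0.     0.0074] n 1 per [0.0006 0.     0.0074]
```

Emit:
carry_out --targets '[[[0,0,0.004],0],[[0,0,0.002],0],[[0,0,0],0]]'

```text
time: 57.48
tool_pos: [0.44, -0.0168, 0.0208]
tool_rot: [-3.127, -0.018, -2.981]
contact_force: [0.5, 0.1, -3.1]
opening: 0.0658
```

Emit:
carry_out --targets '[[[0,0,0.0015],0],[[0,0,0],0]]'

```text
time: 57.72
tool_pos: [0.4401, -0.0168, 0.0196]
tool_rot: [-3.127, -0.017, -2.981]
contact_force: [-0.2, 0.5, -2.3]
opening: 0.0656
```

Emit:
carry_out --targets '[[[0,0,0.0015],0],[[0,0,0],0]]'

```text
time: 57.98
tool_pos: [0.4403, -0.0168, 0.0194]
tool_rot: [-3.127, -0.016, -2.98]
contact_force: [0.1, -0.2, -2.3]
opening: 0.0655
```

Emit:
carry_out --targets '[[[0,0,0.001],0],[[0,0,0],0]]'

```text
time: 58.22
tool_pos: [0.4404, -0.0169, 0.0193]
tool_rot: [-3.126, -0.016, -2.981]
contact_force: [-0.0, 1.4, -2.6]
opening: 0.0652
```

Emit:
carry_out --targets '[[[0,0,0],0],[[0,0,0],0],[[0,0,0],0],[[0,0,0],0],[[0,0,0],0],[[0,0,0],0]]' --fingers 0

```text
time: 58.98
tool_pos: [0.441, -0.0171, 0.019]
tool_rot: [-3.126, -0.015, -2.98]
contact_force: [-1.1, 0.5, -0.6]
opening: 0.0915
```

Emit:
carry_out --targets '[[[0,0,-0.01],0],[[0,0,-0.03],0],[[0,0,-0.035],0],[[0,0,-0.035],0],[[0,0,-0.035],0],[[0,0,-0.03],0],[[0,0,0],0]]'

```text
time: 59.85
tool_pos: [0.4428, -0.0137, 0.2034]
tool_rot: [-3.125, -0.012, -2.98]
contact_force: [0.9, 0.1, -1.8]
opening: 0.0912
```

Emit:
carry_out --targets '[[[0,-0.04,0],0],[[0,-0.04,0],0],[[0,-0.04,0],0],[[0,-0.04,0],0],[[0,0,0],0],[[0,0,0],0]]'

```text
time: 60.6
tool_pos: [0.4662, -0.1739, 0.2027]
tool_rot: [-3.13, -0.018, -2.978]
contact_force: [-0.1, 0.3, -0.6]
opening: 0.0917
```

```bash
python3 -c "
from h import *
need(.4393,-.0168,.2)
snap('scene','s15.png');snap('top','t15.png')"
```

```text
t 60.6 pos [ 0.4662 -0.1739  0.2027] rot [-3.13  -0.018 -2.978] open 0.0917 F [-0.1  0.3 -0.6]
delta [0.001  0.1594 0.0008] n 4 per [0.0002 0.0399 0.0002]
```

View pics/s15.png

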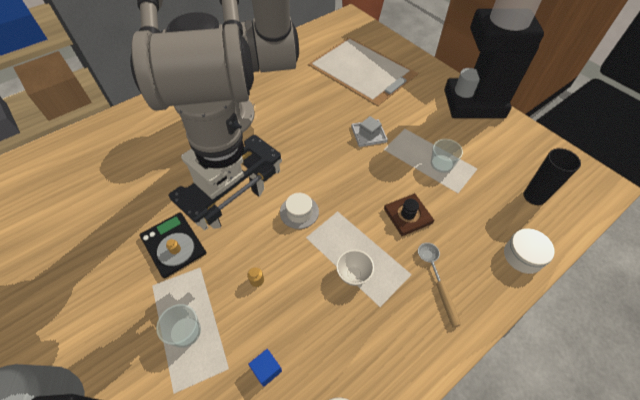

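View pics/t15.png

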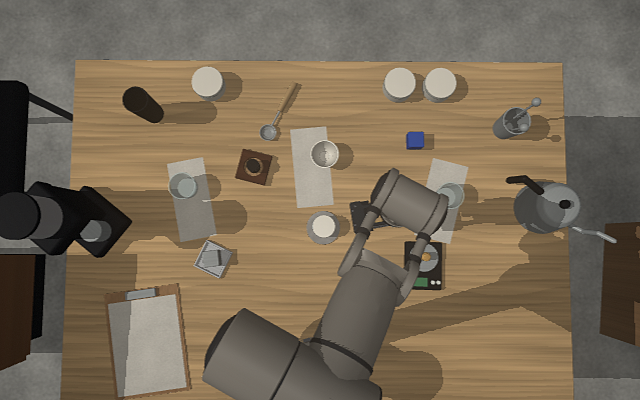

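All four stand on their places; scene view: weight (172,246), jar (409,209), tin (370,128), tub (299,206). Now a numeric check.

```bash
python3 - <<'E'
from meas import *
ti=eyes.camera_info('top');si=eyes.camera_info('scene')
t=cv2.cvtColor(cv2.imread('pics/t15.png'),cv2.COLOR_BGR2HSV);s=cv2.cvtColor(cv2.imread('pics/s15.png'),cv2.COLOR_BGR2HSV)
def f(n,info,m,box,z):
    c=comp(m.astype(np.uint8)*255,None,box)
    p=np.array([onz(info,q[0][0],q[0][1],z)[:2] for q in c],np.float32)
    print(n,np.round(cv2.minEnclosingCircle(p)[0],4),round(cv2.minEnclosingCircle(p)[1],4),np.round(cv2.minAreaRect(p)[0],4))
f('tub T',ti,(t[...,2]>185)&(t[...,1]<60),(305,210,342,245),.046)
f('tub S',si,(s[...,2]>195)&(s[...,1]<60),(278,188,320,230),.046)
f('jar T',ti,t[...,2]<55,(243,156,267,178),.056)
f('weight S',si,(s[...,1]>110)&(s[...,2]>120),(160,235,190,260),.04)
for im,b,nm in(('t15',(190,235,240,285),'a'),('s15',(345,110,395,150),'b')):
    pass
a=cv2.imread('pics/t15.png')[235:285,185:245];b=cv2.imread('pics/s15.png')[108:158,340:400]
cv2.imwrite('pics/c15.png',np.hstack([cv2.resize(x,None,fx=6.5,fy=6.5,interpolation=2) for x in(a,b)]))
E
```

```text
tub T [ 0.4413 -0.0162] 0.0318 [ 0.4425 -0.0173]
tub S [ 0.442  -0.0182] 0.0323 [ 0.4427 -0.0187]
jar T [0.6141 0.1883] 0.0206 [0.6147 0.1882]
weight S [ 0.3548 -0.3102] 0.0202 [ 0.3548 -0.3127]
```

View pics/c15.png

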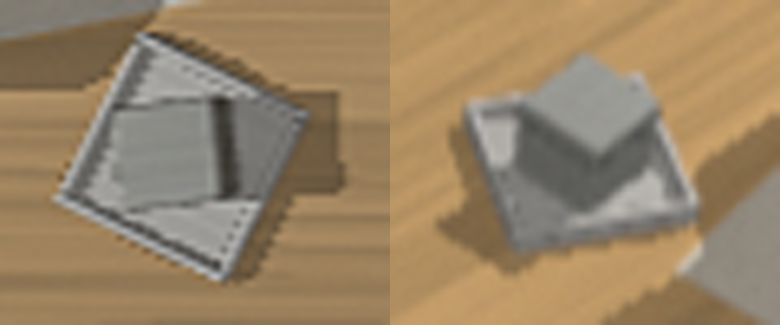

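```bash
python3 -c "
from h import *
ti=eyes.camera_info('top');print(onz(ti,209.7,258.1,.047))
order.hand_in()"
```

```text
[0.34666736 0.30942789 0.047     ]
the job is handed in; nothing more can be done
```

I took the stack apart from the top down and set all four things on their places; the job is handed in. It gives no verdict, so the figures below are my own last camera measurements.

| Thing | Place | Distance from the place's centre |
|---|---|---|
| weight | scale pan | about 2 mm |
| jar | well of the block | about 5 mm |
| tin | tray | about 3 mm |
| tub | coaster | about 3 mm |

In the final pictures all four stand upright and released, with the gripper open and clear of them. In the scene view both glasses look where they started, but I did not re-measure them. I handed in at about 61 s of the 115 s.

- **Tool lean:** the tool slowly tilted during fast moves, up to about 0.09 rad while the gripper was empty. I brought it back with quick up-and-down strokes before picking up the tin. The jar was lowered with the tool leaning about 0.06 rad and stood level after release.
- **Camera disagreement:** for several objects the scene camera read about 4 mm further out in x than the wrist camera. I trusted the wrist and top cameras.

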